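# Close the hinged clamp jig on a pipe union, pin it and hold it squeezed shut

### The job

The pipe union standing in the hinged clamp jig has to be held tight while its bond takes: swing the open jaw shut round it, then take the long keeper pin from the pin block and push it down through the lined-up holes of the two jaws until its flange sits fully on the lug. Then pinch the jig's two ears together so that the jaw closes up against its rubber lining, and finish like that, still squeezing the ears: do not let go. Leave the two stub pins in the block and everything else as it is.

Things in the scene. Friction and masses are not known exactly. Their poses are not given: they have to be found in the camera images.
- clamp_jig: Fixed aluminium jig on a dark foot plate (168 x 106 x 10 mm). Two half-round jaws (bore 58, outside 86 mm, 12 to 54 mm above the bench) round an upright union. Origin on the bench under the bore's centre, z up. Along its x: hinge at +52 mm, pin hole at -52, ears about -101. The jaws part at y = 0: fixed jaw on the -y side, swinging jaw on the +y side, opening towards +y.
- swing_jaw (a joint): Angle of the swinging jaw about the upright hinge, rad: 0 = shut onto its rubber lining (the ears still gape 4 mm), 1.3 = wide open, opening clockwise seen from above. The inner face of its ear lies on the ray from hinge_axis at jig yaw + pi - 0.025 - swing_jaw + jaw_squeeze, 130 to 174 mm out. Light friction (0.5 N at the ear) keeps it where it is left; no latch.
- jaw_squeeze (a joint): How far the shut jaw is squeezed into its springy lining, rad: 0 = relaxed, 0.025 = ears together (hard stop). Takes 2 N at the ears to start, 4.5 N for the full squeeze; springs back to 0 when let go.
- pin_hole (a point): Mouth of the pin hole, on the fixed jaw's upper lug, 54 mm above the bench. Upright hole 13 mm in diameter, chamfered, through the upper lug (54 to 42 mm), the swinging jaw's tongue (40 to 26 mm; slot 12.5 x 15.5 mm, lined up when swing_jaw is under 0.01) and the lower lug (24 to 12 mm).
- hinge_axis (a point): Point on the upright hinge axis, 54 mm above the bench.
- swing_ear (a point): Centre of the swinging jaw's ear, 60 mm above the bench: an upright plate 9 mm thick, free from 78 to 122 mm from the bore's centre, its top 72 mm above the bench. Its outer face lies 4.5 mm from this point, on the side away from the fixed ear.
- fixed_ear (a point): Centre of the fixed jaw's ear, 60 mm above the bench: the same plate, fixed. Squeezed together, the two points are 10 mm apart and the ears measure 19 mm over their outer faces.
- long_pin: Steel keeper pin, the longest of the three pins: shank 10 mm in diameter, 42 mm long, tapered nose; flange 23 mm in diameter, 4 mm thick; above it a knurled grip 14 mm in diameter, 30 mm high. 60 g. Origin at the tip, z up. It starts upright in a hole 20 mm deep of the block, tip 8 mm and top 84 mm above the bench.
- long_pin_flange (a point): Underside of the long pin's flange, on its axis, 42 mm above the tip.
- pin_block: Fixed aluminium block 150 x 40 x 28 mm with a row of four holes 11.5 mm in diameter, 40 mm apart along its x, for pins to stand in. Origin: centre of its underside.
- stub_a: Stub pin, like the long pin but with a shank of only 20 mm, so that its flange rests on the pin block and its top is 62 mm above the bench. Origin at its tip. Too short for the jig; stays in the block.
- stub_b: A second stub pin, the same as stub_a; stays in the block.
- union: Black pipe union half, 56 mm in diameter and 52 mm high, loose, standing upright on the jig's foot plate in the fixed jaw, its top 62 mm above the bench. Origin: centre of its underside.
- union_seat (a point): Point on the foot plate in the middle of the bore, where the union's underside belongs.
- clip: Yellow spring clamp lying on the bench beyond the pin block, 117 x 39 x 19 mm; stays there.
- spare_ring: Grey coupling ring lying flat on the bench on the robot's side of the jig and block, 68 mm in diameter, 30 mm high; stays there.
Mind the look-alikes: they are no part of the job. What is meant by the union is not yellow, and is the smaller of those in its own colour.

How it is judged:
By the outcome, as a careful person would: the job done as asked, in the order asked, and still so for the second after the job is handed in, while the arm keeps its last pose, push and grip.
It also fails if it takes over 61 s, if anything falls off the work surface, if the arm or the gripper's body presses on something with over 40 N, if the wrist force passes 120 N, or if a joint passes its speed limit or range.

### The arm

A 6-joint arm with a two-finger parallel gripper is mounted at the origin on a cart in front of the work surface, level with it; the furniture and walls round the work are solid. World frame = base frame: x ahead of the robot, y to its left, z up, the work surface at z = 0. Lengths are in mm, angles in rad, forces in N, time in s.
With the tool pointing down it reaches from about 275 to 1000 mm from the base axis. Payload 8.4 kg.
Tool frame: the origin (TCP) lies midway between the tips of the shut fingers; the grasp point (between the pads) lies 19 mm behind it; z points along the fingers, y is the line along which they close (so a half turn about z gives the same grasp; the last joint's range is limited). The gripper opens to 85 mm and grips with 20 to 120 N. Pads are 22 mm wide; open, the fingers measure 114 mm over their backs; the gripper's body (76 mm by 85 mm) begins 54 mm behind the grasp point. The pads swing forward as they close: fully open they stand 13 mm farther back than shut.
Start: joints at [-1.249, 0.353, 1.633, -0, 1.155, -0.002], TCP at [198.856, -592.524, 231.281] pointing down, gripper open.
Joint ranges: [-2.63, 2.63], [-0.92, 2.1], [0.06, 2.66], [-1.3, 4.44], [0, 2.69], [-3.02, 3.02]. Speed limits (rad/s): [2.22, 2.22, 2.79, 3.14, 3.14, 3.14].

### API

Orientations are given as [roll, pitch, yaw] about the fixed x, y, z axes, in that order (R = Rz(yaw) Ry(pitch) Rx(roll)).
In Python, from rig import monitor, imaging, r gives the robot as it stands.
- The arm moves only by the tool drive_tool, never from a script. Its argument "plan" is a list of rows, each an object of numbers: "x", "y", "z": the shift along the tool's x, y, z in units of 50 mm (1.0 is 50 mm); "ax", "ay", "az": the turn, a rotation vector about the tool's x, y, z in units of 6 degrees (1.0 is 6 degrees); "hand": the finger opening in mm, from 0 to 85.4. In form: [{"x": .., "y": .., "z": .., "ax": .., "ay": .., "az": .., "hand": ..}, ...]. A call has 1 to 8 rows; each row is the pose to reach, as a shift and turn from the pose commanded when the call began, along the tool's axes at that moment; what a row does not reach only later rows make up. A row lasts 1/10 s, in which the tool goes at most 50 mm and 8.59 degrees, less where a joint would pass 70% of its speed; a pose out of reach is approached as far as the arm can. A call with a gripper value outside its range is refused whole. The fingers move at their own pace and stop on an object; "grip_force" is the grip in N (left out, the last holds). Time passes only in rows, so rows that repeat a pose let the fingers close. It gives the time, the measured TCP pose, the force, the opening and the grip force at its end, in the units of the state.
- monitor.sense(): the state, without advancing time (a new reading comes with each control period).
- imaging.grab_frame(name): name is "scene" or "top"; returns the picture (480x640x3 uint8, red, green, blue); there is no depth.
- imaging.camera_info(name): a dict with "mtx" (3x3 intrinsics, pixels), "R" (3x3) and "t" (3): a world point X has camera coordinates R X + t. Camera axes: x right, y down, z forward; pixel columns grow to the right and rows downward; lengths in mm; the calibration is good to about 2 mm. A picture is of the moment at which its call begins. camera_info takes no time and is no camera call.
- r.sign_off(): hands the job in; it is judged then, once.
The state is a dict: "clock": time; "qpos": joint angles; "qvel": joint speeds; "joint_efforts": joint torques, N m; "eef_pos": TCP position; "tcp_rot": TCP orientation; "contact_force": force on the tool from outside, world axes, zero at the start; "wrist_torque": the same for the moment, N m; "opening": opening from 0.0 (shut) to 1.0 (fully open); "grasp_force": force on a finger pad.
Only numpy, scipy, OpenCV 4.12 (cv2) and the standard library are available. Lean on these libraries where they do the work, as an engineer would, in place of code of your own. Each camera call takes 0.05 s, during which the arm holds its last target. There are 200 camera calls.

## Working session

There is one attempt and no reset: what is moved stays moved. The work goes in short steps, Python scripts to look and compute and a tool call to move; the robot and the scene stay as the last step left them, time stands still between calls to the robot, and variables do not carry over. Pictures are saved under pics/ and viewed, at most 10 in all, crops included, and the job is handed in when it is done.

Besides the shell and the picture viewer there is one more tool, called after "Call:" by a JSON object that holds its "method" and its "body". drive_tool: Moves the arm, as the interface text tells. Its arguments: {"type":"object","properties":{"plan":{"type":"array","items":{"type":"object","properties":{"x":{"type":"number"},"y":{"type":"number"},"z":{"type":"number"},"ax":{"type":"number"},"ay":{"type":"number"},"az":{"type":"number"},"hand":{"type":"number"}}}},"grip_force":{"type":"number"}},"required":["plan"]}

```bash
ls; mkdir -p pics
python3 - <<'E'
from rig import monitor, imaging, r
import cv2, numpy as np
for n in ["scene","top"]:
    im=imaging.grab_frame(n); cv2.imwrite(f"pics/{n}0.png",im[:,:,::-1])
    c=imaging.camera_info(n); print(n,np.round(c["mtx"],1).tolist(),np.round(c["R"],4).tolist(),np.round(c["t"],1).tolist())
s=monitor.sense(); print(s)
E
```

```text
pics
scene [[603.2, 0.0, 328.9], [0.0, 603.2, 239.2], [0.0, 0.0, 1.0]] [[0.6885, 0.7249, -0.0211], [0.4619, -0.4607, -0.7579], [-0.5592, 0.5121, -0.652]] [-468.5, -132.3, 1240.1]
top [[535.8, 0.0, 320.9], [0.0, 535.8, 243.3], [0.0, 0.0, 1.0]] [[-0.0293, -0.9995, -0.0072], [-0.9888, 0.03, -0.1463], [0.1464, 0.0028, -0.9892]] [145.4, 548.0, 934.5]
{'clock': 0.1, 'qpos': array([-1.24942924e+00,  3.53593727e-01,  1.63406274e+00,  9.53098307e-06,
        1.15521331e+00, -2.42839226e-03]), 'qvel': array([ 0.00080282, -0.00210956, -0.00179808,  0.00018191, -0.00108786,
        0.00076151]), 'joint_efforts': array([ 1.67610964e-03, -6.06357408e+01, -3.42816532e+01,  1.19061319e-04,
        3.84337021e-03,  5.81263208e-06]), 'eef_pos': array([ 198.70313374, -592.11389072,  230.62622037]), 'tcp_rot': array([-3.14031556e+00, -1.18161197e-05,  3.23791623e-01]), 'contact_force': array([ 1.15851198,  0.1694123 , -1.0114103 ]), 'wrist_torque': array([ 0.0530775 ,  0.03984138, -0.00116471]), 'grasp_force': 0.0, 'opening': 1.0015812715463084}
```

View pics/top0.png

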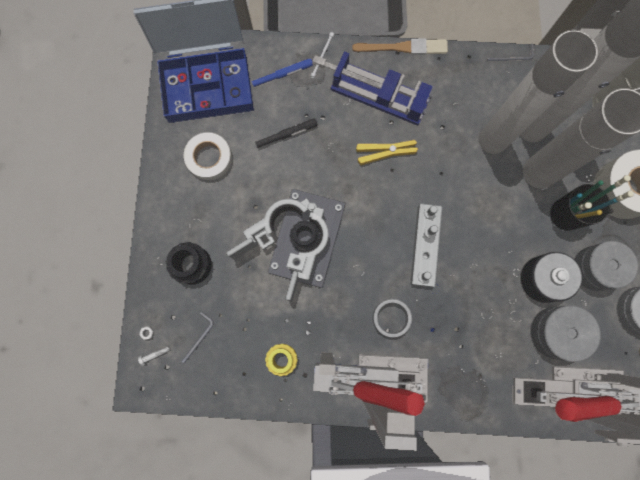

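View pics/scene0.png

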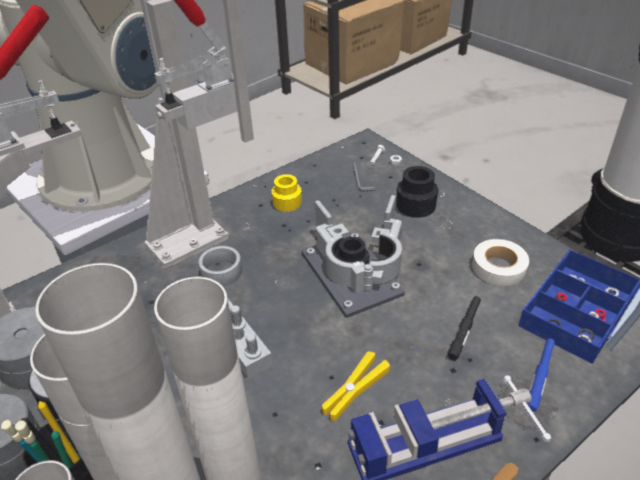

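```bash
cat > h.py <<'E'
from rig import monitor, imaging, r
import cv2, numpy as np
def cam(n):
    c=imaging.camera_info(n); return [np.array(c[k],float) for k in("mtx","R","t")]
def ray(n,u,v):
    K,R,t=cam(n); return -R.T@t, R.T@np.linalg.solve(K,[u,v,1])
def onz(n,u,v,z):
    o,d=ray(n,u,v); return o+d*(z-o[2])/d[2]
def proj(n,X):
    K,R,t=cam(n); p=K@(R@np.asarray(X,float)+t); return p[:2]/p[2]
def snap(n):
    return np.ascontiguousarray(imaging.grab_frame(n)[:,:,::-1])
def crop(im,x0,y0,w,h,k):
    return cv2.resize(im[y0:y0+h,x0:x0+w],None,fx=k,fy=k,interpolation=cv2.INTER_CUBIC)
E
python3 - <<'E'
from h import *
t=cv2.imread("pics/top0.png"); s=cv2.imread("pics/scene0.png")
a=crop(t,220,180,130,125,4)  #520x500
b=crop(t,400,195,56,100,5) #280x500
cv2.imwrite("pics/c1.png",np.hstack([a,b]))
a=crop(s,290,190,130,125,4); b=crop(s,215,280,65,100,4)
b=cv2.resize(s[285:370,215:275],(280,500))
b=crop(s,222,280,56,100,5)
cv2.imwrite("pics/c2.png",np.hstack([a,b]))
E
```

```text
(no output)
```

View pics/c1.png

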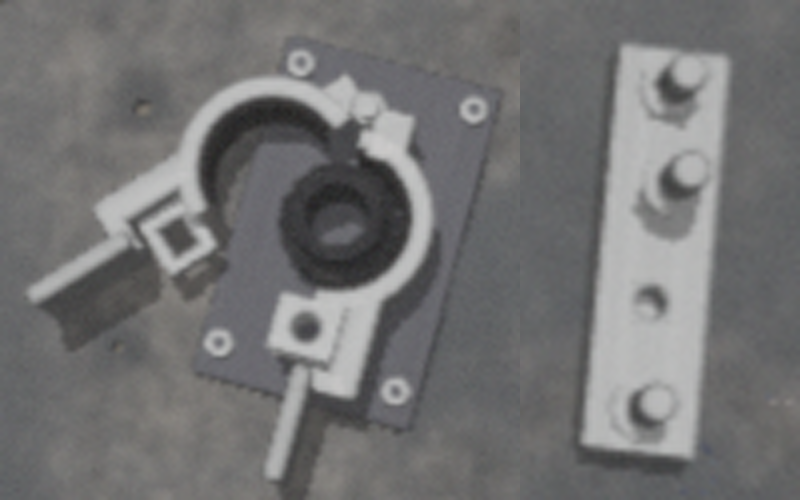

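View pics/c2.png

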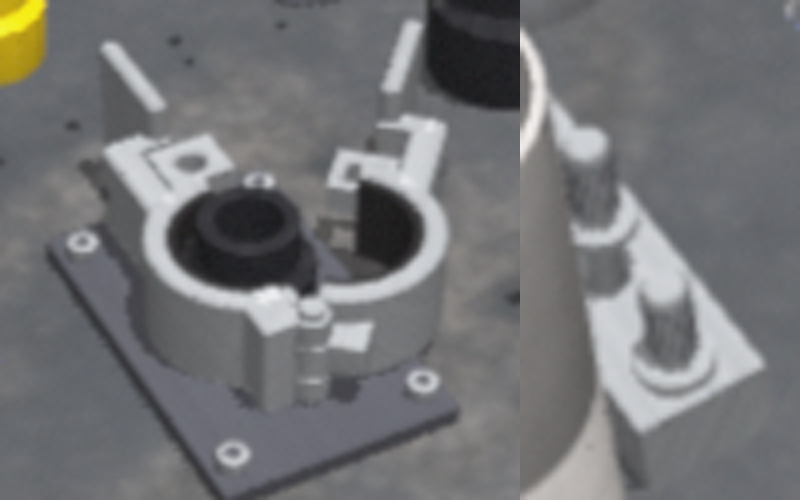

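Run:
```python
from h import *
f=lambda u,v,k,x0,y0:((u+.5)/k-.5+x0,(v+.5)/k-.5+y0)
T=lambda u,v,z:onz("top",*f(u,v,4,220,180),z)
B=lambda u,v,z:onz("top",*f(u-520,v,5,400,195),z)
S=lambda u,v,z:onz("scene",*f(u,v,4,290,190),z)
S2=lambda u,v,z:onz("scene",*f(u-520,v,5,222,280),z)
p=lambda n,a:print(n,np.round(a,1))
hole=T(305,326,54);hin=T(368,104,56);p("hole",hole);p("hinge",hin)
p("hole s",S(193,161,54));p("hinge s",S(314,302,57))
sc=[T(*q,11) for q in[(300,62),(473,109),(218,342),(396,390)]];p("screws",np.array(sc));p("mean",np.mean(sc,0))
ss=[S(*q,11) for q in[(81,242),(258,181),(232,454),(422,380)]];p("screws s",np.array(ss));p("mean",np.mean(ss,0))
p("fixear",[T(303,368,72),T(275,478,72)]);p("fixear s",[S(156,108,72),S(109,45,72)])
p("swing ear",[T(122,238,72),T(36,295,72)]);p("swing s",[S(396,88,72),S(412,25,72)])
p("pins",[B(688,72,62),B(690,168,84),B(656,402,62)]);p("empty",B(651,302,28))
p("pins s",[S2(585,143,84),S2(665,292,62)])
p("block corners",[B(622,45,28),B(730,57,28),B(692,458,28),B(583,445,28)])
p("union",T(338,218,62)); p("union s",S(250,217,62))
```

```text
hole [519.3 174.6  54. ]
hinge [619.3 143.7  56. ]
hole s [517.6 176.9  54. ]
hinge s [614.5 148.2  57. ]
screws [[650.6 176.3  11. ]
 [625.3  94.9  11. ]
 [518.  217.5  11. ]
 [493.1 135.1  11. ]]
mean [571.8 156.   11. ]
screws s [[485.2 140.8  11. ]
 [510.3 223.2  11. ]
 [618.5  99.3  11. ]
 [643.3 182.   11. ]]
mean [564.3 161.3  11. ]
fixear [[498.8 175.   72. ]
 [451.3 188.2  72. ]]
fixear s [[497.6 175.1  72. ]
 [451.8 190.7  72. ]]
swing ear [[558.7 253.5  72. ]
 [534.5 291.6  72. ]]
swing s [[559.1 255.5  72. ]
 [534.3 293.1  72. ]]
pins [[605.  -74.3  62. ]
 [566.3 -68.3  84. ]
 [486.9 -56.   62. ]]
empty [526.5 -62.8  28. ]
pins s [[564.  -67.1  84. ]
 [605.6 -74.4  62. ]]
block corners [[623.1 -57.6  28. ]
 [617.3 -97.5  28. ]
 [468.9 -74.4  28. ]
 [474.8 -35.1  28. ]]
union [566.4 158.4  62. ]
union s [565.8 162.   62. ]
```

Run:
```python
from h import *
p=lambda n,a:print(n,np.round(a,1))
for n in("top","scene"): p(n,ray(n,0,0)[0])
p("base corners scene",[onz("scene",*q,0) for q in[(146,243),(180,260),(228,231),(193,215)]])
p("base top",[onz("top",*q,0) for q in[(360,357),(428,360)]])
def tri(a,b):
    o1,d1=ray("top",*a);o2,d2=ray("scene",*b)
    A=np.c_[d1,-d2];s=np.linalg.lstsq(A,o2-o1,rcond=None)[0]
    return (o1+d1*s[0]+o2+d2*s[1])/2, np.linalg.norm(o1+d1*s[0]-o2-d2*s[1])
p("handle tip",tri((421,405),(200,22))[0]);print(tri((421,405),(200,22))[1])
p("handle2",tri((618,406),(45,10))[0]);print(tri((618,406),(45,10))[1])
c,R=ray("top",0,0)[0],0
# tubes: base in scene/top
p("tube rim",tri((574,50),(178,305))[0]);print(tri((574,50),(178,305))[1])
p("tube rim2",tri((628,108),(87,310))[0]);print(tri((628,108),(87,310))[1])
p("block pin line rows",proj("top",[565,-68,84]))
p("scene left clamp bolt",onz("scene",170,100,170))
```

```text
top [ 409.2  126.3 1005.6]
scene [1077.1 -356.3  698.5]
base corners scene [[255.4 -45.5   0. ]
 [336.7 -27.    0. ]
 [332.1  78.3   0. ]
 [247.2  59.6   0. ]]
base top [[344.7  63.4   0. ]
 [335.8 -61.    0. ]]
handle tip [336.3  50.5 395.8]
65.7396629338365
handle2 [ 331.6 -133.7  463.2]
45.8787986605678
tube rim [ 750.8 -216.2  345.1]
10.89501924590464
tube rim2 [ 679.3 -276.3  329.7]
11.195103391347734
block pin line rows [433.5 229. ]
scene left clamp bolt [127.6 122.8 170. ]
```

Run:
```python
from h import *
t=cv2.imread("pics/top0.png"); s=cv2.imread("pics/scene0.png")
a=crop(t,310,340,130,140,3); b=crop(s,100,0,140,260,2)
c=np.zeros((520,680,3),np.uint8); c[:420,:390]=a; c[:520,395:675]=b
cv2.imwrite("pics/c3.png",c)
```

```text
(no output)
```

View pics/c3.png

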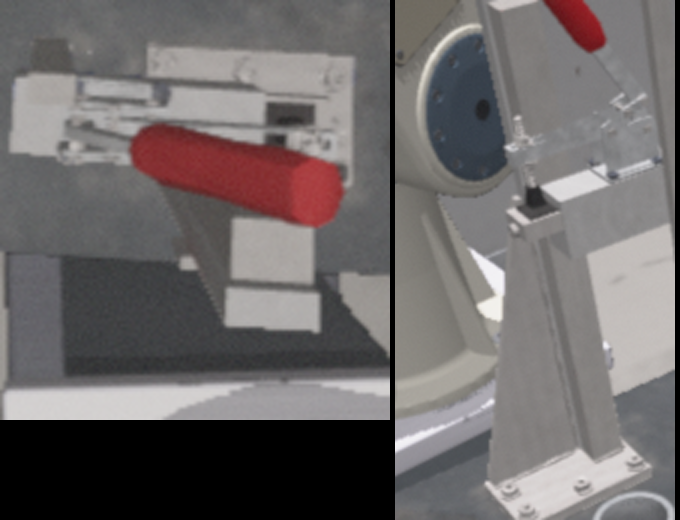

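Run:
```python
from h import *
p=lambda n,a:print(n,np.round(a,1))
def tri(a,b):
    o1,d1=ray("top",*a);o2,d2=ray("scene",*b)
    s=np.linalg.lstsq(np.c_[d1,-d2],o2-o1,rcond=None)[0]
    return np.r_[(o1+d1*s[0]+o2+d2*s[1])/2, np.linalg.norm(o1+d1*s[0]-o2-d2*s[1])]
T=lambda u,v:(310+u/3,340+v/3)
S=lambda u,v:(100+(u-395)/2,v/2)
p("rubber",tri(T(285,120),S(537,208)))
p("spindle top",tri(T(320,145),S(519,120)))
p("platform corner -y+x",tri(T(265,92),S(548,185)))
p("platform left end",tri(T(12,80),S(675,165)))
p("post base",[onz("scene",*S(*q),10) for q in[(500,478),(580,455),(622,440)]])
for z in(200,250,300,350,400,450): p(z,[onz("top",*T(*q),z) for q in[(232,220),(315,220),(225,325)]]+[onz("top",*T(*q),z) for q in[(150,150),(330,195)]])
```

```text
rubber [330.4  21.6 275.9   1.7]
spindle top [329.   20.  344.1   3.4]
platform corner -y+x [343.2  30.2 295.7   6.7]
platform left end [349.  138.7 275.3   9. ]
post base [[265.8 -36.1  10. ]
 [289.2  32.4  10. ]
 [298.3  72.   10. ]]
200 [[276.4  39.5 200. ]
 [275.3  -0.5 200. ]
 [228.   45.2 200. ]
 [310.4  77.8 200. ]
 [286.8  -8.4 200. ]]
250 [[ 2.846e+02  4.490e+01  2.500e+02]
 [ 2.836e+02  7.300e+00  2.500e+02]
 [ 2.392e+02  5.020e+01  2.500e+02]
 [ 3.165e+02  8.080e+01  2.500e+02]
 [ 2.944e+02 -1.000e-01  2.500e+02]]
300 [[292.9  50.3 300. ]
 [291.9  15.2 300. ]
 [250.5  55.2 300. ]
 [322.7  83.8 300. ]
 [302.    8.3 300. ]]
350 [[301.1  55.7 350. ]
 [300.2  23.1 350. ]
 [261.7  60.3 350. ]
 [328.8  86.8 350. ]
 [309.6  16.6 350. ]]
400 [[309.4  61.1 400. ]
 [308.5  30.9 400. ]
 [273.   65.3 400. ]
 [334.9  89.8 400. ]
 [317.2  25.  400. ]]
450 [[317.6  66.4 450. ]
 [316.8  38.8 450. ]
 [284.2  70.3 450. ]
 [341.1  92.9 450. ]
 [324.8  33.4 450. ]]
```

```bash
cat >> h.py <<'E'
from scipy.spatial.transform import Rotation as Ro
def plan(wps):
    "world waypoints (x,y,z,yaw) tool down -> relative rows"
    s=monitor.sense(); p=s["eef_pos"]; R0=Ro.from_euler("xyz",s["tcp_rot"])
    for w in wps:
        d=R0.inv().apply(np.array(w[:3])-p)/50
        a=(R0.inv()*Ro.from_euler("xyz",[np.pi,0,w[3]])).as_rotvec()/np.radians(6)
        print("x %.3f y %.3f z %.3f | ax %.2f ay %.2f az %.2f"%(*d,*a))
def pol(az,r,z,dy=0): return (r*np.cos(az),r*np.sin(az),z,az+np.pi/2+dy)
E
python3 - <<'E'
from h import *
plan([pol(-1.249,570,430),pol(-1.1,570,430),pol(-.9,570,430),pol(-.8,570,430)])
E
```

```text
x -0.022 y -1.096 z -3.986 | ax -0.01 ay -0.00 az 0.02
x 1.670 y -1.219 z -3.986 | ax -0.01 ay -0.00 az -1.40
x 3.877 y -1.776 z -3.985 | ax -0.01 ay -0.00 az -3.31
x 4.928 y -2.216 z -3.985 | ax -0.01 ay -0.00 az -4.27
```

Call:
{"method": "drive_tool", "body": {"plan": [{"y": -1.1, "z": -4, "hand": 0}, {"y": -1.1, "z": -4, "hand": 0}, {"y": -1.1, "z": -4, "hand": 0}, {"y": -1.1, "z": -4, "hand": 0}, {"x": 0.9, "y": -1.12, "z": -4, "az": -0.7, "hand": 0}, {"x": 1.7, "y": -1.22, "z": -4, "az": -1.4, "hand": 0}, {"x": 2.8, "y": -1.45, "z": -4, "az": -2.3, "hand": 0}, {"x": 3.9, "y": -1.78, "z": -4, "az": -3.3, "hand": 0}], "grip_force": 20}}

```text
invalid input
```

Run:
```python
from h import *
s=monitor.sense(); print(s["clock"],s["eef_pos"],s["tcp_rot"],s["qpos"],s["contact_force"],s["opening"])
p=s["eef_pos"]; az=np.arctan2(p[1],p[0]); print(az)
plan([pol(az+.088*i,570,430) for i in range(1,9)])
```

```text
0.1 [ 198.70313374 -592.11389072  230.62622037] [-3.14031556e+00 -1.18161197e-05  3.23791623e-01] [-1.24942924e+00  3.53593727e-01  1.63406274e+00  9.53098307e-06
  1.15521331e+00 -2.42839226e-03] [ 1.15851198  0.1694123  -1.0114103 ] 1.0015812715463084
-1.2470227777608411
x 1.002 y -1.140 z -3.986 | ax -0.01 ay -0.00 az -0.84
x 1.996 y -1.272 z -3.986 | ax -0.01 ay -0.00 az -1.68
x 2.975 y -1.491 z -3.986 | ax -0.01 ay -0.00 az -2.52
x 3.931 y -1.795 z -3.985 | ax -0.01 ay -0.00 az -3.36
x 4.856 y -2.182 z -3.985 | ax -0.01 ay -0.00 az -4.20
x 5.743 y -2.649 z -3.984 | ax -0.01 ay -0.00 az -5.04
x 6.587 y -3.192 z -3.983 | ax -0.01 ay -0.00 az -5.88
x 7.379 y -3.807 z -3.983 | ax -0.01 ay -0.00 az -6.72
```

Call:
{"method": "drive_tool", "body": {"plan": [{"x": 0, "y": -1.1, "z": -4, "ax": 0, "ay": 0, "az": 0, "hand": 0}, {"x": 0, "y": -1.1, "z": -4, "ax": 0, "ay": 0, "az": 0, "hand": 0}, {"x": 0, "y": -1.1, "z": -4, "ax": 0, "ay": 0, "az": 0, "hand": 0}, {"x": 0, "y": -1.1, "z": -4, "ax": 0, "ay": 0, "az": 0, "hand": 0}, {"x": 1, "y": -1.14, "z": -4, "ax": 0, "ay": 0, "az": -0.84, "hand": 0}, {"x": 2, "y": -1.27, "z": -4, "ax": 0, "ay": 0, "az": -1.68, "hand": 0}, {"x": 3, "y": -1.5, "z": -4, "ax": 0, "ay": 0, "az": -2.52, "hand": 0}, {"x": 3.93, "y": -1.8, "z": -4, "ax": 0, "ay": 0, "az": -3.36, "hand": 0}], "grip_force": 20}}

```text
clock: 0.9
eef_pos: [356.9, -444.4, 431.0]
tcp_rot: [-3.141, -0.0, 0.679]
contact_force: [1.6, -0.2, -0.9]
opening: 0.002
grasp_force: 0.0
```

Run:
```python
from h import *
s=monitor.sense(); print(s["clock"],s["eef_pos"],s["tcp_rot"],s["qpos"],s["contact_force"],s["opening"])
p=s["eef_pos"]; az=np.arctan2(p[1],p[0]); print(az)
plan([pol(az+.088*i,570,430) for i in range(1,9)])
```

```text
0.9 [ 356.90352589 -444.37739809  431.01238732] [-3.14144710e+00 -5.44150514e-05  6.78649919e-01] [-8.96799204e-01  1.39863326e-01  1.48033918e+00  5.38025170e-05
  1.52153595e+00 -4.65545340e-03] [ 1.64366773 -0.1921493  -0.87780421] 0.0020289482429545875
-0.8941351142907332
x 1.002 y -0.041 z 0.020 | ax -0.00 ay -0.00 az -0.82
x 1.996 y -0.171 z 0.020 | ax -0.00 ay -0.00 az -1.66
x 2.976 y -0.388 z 0.020 | ax -0.00 ay -0.00 az -2.50
x 3.932 y -0.690 z 0.021 | ax -0.00 ay -0.00 az -3.34
x 4.858 y -1.075 z 0.021 | ax -0.00 ay -0.00 az -4.18
x 5.746 y -1.540 z 0.021 | ax -0.00 ay -0.00 az -5.02
x 6.591 y -2.081 z 0.021 | ax -0.00 ay -0.00 az -5.86
x 7.384 y -2.695 z 0.021 | ax -0.00 ay -0.00 az -6.70
```

Call:
{"method": "drive_tool", "body": {"plan": [{"x": 1, "y": -0.04, "z": 0, "ax": 0, "ay": 0, "az": -0.83, "hand": 0}, {"x": 2, "y": -0.17, "z": 0, "ax": 0, "ay": 0, "az": -1.66, "hand": 0}, {"x": 2.98, "y": -0.39, "z": 0, "ax": 0, "ay": 0, "az": -2.5, "hand": 0}, {"x": 3.93, "y": -0.69, "z": 0, "ax": 0, "ay": 0, "az": -3.34, "hand": 0}, {"x": 4.86, "y": -1.08, "z": 0, "ax": 0, "ay": 0, "az": -4.18, "hand": 0}, {"x": 5.75, "y": -1.54, "z": 0, "ax": 0, "ay": 0, "az": -5.02, "hand": 0}, {"x": 6.59, "y": -2.08, "z": 0, "ax": 0, "ay": 0, "az": -5.86, "hand": 0}, {"x": 7.38, "y": -2.7, "z": 0, "ax": 0, "ay": 0, "az": -6.7, "hand": 0}]}}

```text
clock: 1.7
eef_pos: [559.3, -108.4, 430.7]
tcp_rot: [-3.141, 0.0, 1.381]
contact_force: [1.7, -0.2, 0.3]
opening: -0.001
grasp_force: 0.0
```

Call:
{"method": "drive_tool", "body": {"plan": [{"x": 1, "y": -0.04, "z": 0, "ax": 0, "ay": 0, "az": -0.83, "hand": 0}, {"x": 2, "y": -0.17, "z": 0, "ax": 0, "ay": 0, "az": -1.66, "hand": 0}, {"x": 2.98, "y": -0.39, "z": 0, "ax": 0, "ay": 0, "az": -2.5, "hand": 0}, {"x": 3.93, "y": -0.69, "z": 0, "ax": 0, "ay": 0, "az": -3.34, "hand": 0}, {"x": 4.86, "y": -1.08, "z": 0, "ax": 0, "ay": 0, "az": -4.18, "hand": 0}, {"x": 5.75, "y": -1.54, "z": 0, "ax": 0, "ay": 0, "az": -5.02, "hand": 0}, {"x": 6.59, "y": -2.08, "z": 0, "ax": 0, "ay": 0, "az": -5.86, "hand": 0}, {"x": 7.38, "y": -2.7, "z": 0, "ax": 0, "ay": 0, "az": -6.7, "hand": 0}]}}

```text
clock: 2.5
eef_pos: [496.9, 278.5, 430.7]
tcp_rot: [-3.141, 0.0, 2.082]
contact_force: [0.9, 0.2, 0.6]
opening: 0.002
grasp_force: 0.0
```

```bash
cat >> h.py <<'E'
O=np.array([568,160.]); YAW=-.30; H=O+52*np.array([np.cos(YAW),np.sin(YAW)])
def finger(sw,gap,rad=150,sq=0):
    "TCP xy,yaw for shut fingers gap mm off the swinging ear's outer face"
    a=YAW+np.pi-.025-sw+sq; u=np.array([np.cos(a),np.sin(a)]); n=np.array([u[1],-u[0]])
    q=H+rad*u+n*(9+14.5+gap); return [*q],a
E
python3 - <<'E'
from h import *
s=monitor.sense(); print(s["clock"],s["eef_pos"],s["qpos"],s["contact_force"])
# fit planar kinematics from known poses
Q=[(.35359,1.63406,624.6,230.6),(.13986,1.48034,np.hypot(356.9,444.38),431.0)]
q,a=finger(.69,25); print(q,a,np.arctan2(q[1],q[0]))
plan([(*q,z,a) for z in(430,250,120,50)])
E
```

```text
2.5 [496.85964183 278.52600728 430.72464058] [ 5.08293557e-01  1.39621929e-01  1.48120593e+00 -4.49208020e-06
  1.52140020e+00 -3.40781554e-03] [0.93867845 0.20178807 0.61043721]
[np.float64(579.7343144630408), np.float64(297.6445986989777)] 2.1265926535897934 0.4743223402501128
x -0.478 y 1.632 z 0.013 | ax -0.01 ay -0.00 az -0.42
x -0.478 y 1.635 z 3.613 | ax -0.01 ay -0.00 az -0.42
x -0.478 y 1.636 z 6.213 | ax -0.01 ay -0.00 az -0.42
x -0.478 y 1.637 z 7.613 | ax -0.01 ay -0.00 az -0.42
```

Call:
{"method": "drive_tool", "body": {"plan": [{"x": -0.48, "y": 1.63, "z": 0, "ax": 0, "ay": 0, "az": -0.42, "hand": 0}, {"x": -0.48, "y": 1.63, "z": 1, "ax": 0, "ay": 0, "az": -0.42, "hand": 0}, {"x": -0.48, "y": 1.63, "z": 2.6, "ax": 0, "ay": 0, "az": -0.42, "hand": 0}, {"x": -0.48, "y": 1.63, "z": 3.6, "ax": 0, "ay": 0, "az": -0.42, "hand": 0}, {"x": -0.48, "y": 1.64, "z": 4.5, "ax": 0, "ay": 0, "az": -0.42, "hand": 0}, {"x": -0.48, "y": 1.64, "z": 5.4, "ax": 0, "ay": 0, "az": -0.42, "hand": 0}, {"x": -0.48, "y": 1.64, "z": 6.2, "ax": 0, "ay": 0, "az": -0.42, "hand": 0}, {"x": -0.48, "y": 1.64, "z": 6.2, "ax": 0, "ay": 0, "az": -0.42, "hand": 0}]}}

```text
clock: 3.3
eef_pos: [577.9, 294.0, 115.5]
tcp_rot: [-3.134, -0.001, 2.123]
contact_force: [-0.1, -1.3, -0.0]
opening: -0.0
grasp_force: 0.0
```

Run:
```python
from h import *
s=monitor.sense(); print(s["clock"],s["eef_pos"],s["tcp_rot"],s["contact_force"])
t=snap("top"); sc=snap("scene")
a=crop(t,200,160,130,130,3);b=crop(sc,300,150,130,130,3)
cv2.imwrite("pics/c4.png",np.hstack([a,b]))
q,a=finger(.69,25)
plan([(*q,120,a),(*q,50,a)])
```

```text
3.3 [577.88426687 293.97539735 115.51049721] [-3.13366586e+00 -6.79106597e-04  2.12286597e+00] [-0.13487774 -1.27800658 -0.0191461 ]
x 0.044 y 0.055 z -0.058 | ax -0.07 ay -0.01 az -0.04
x 0.043 y 0.066 z 1.342 | ax -0.07 ay -0.01 az -0.04
```

View pics/c4.png

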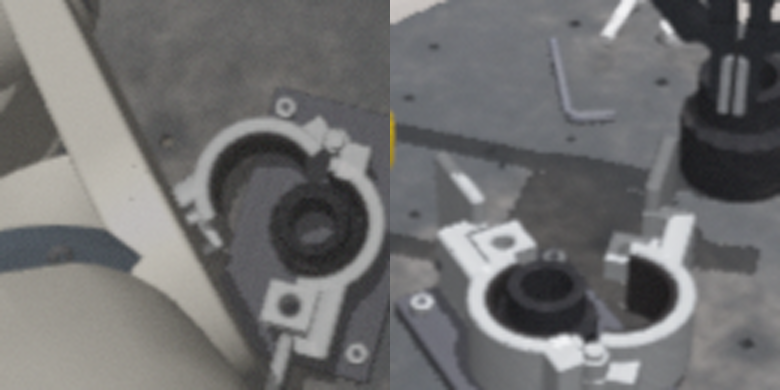

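Call:
{"method": "drive_tool", "body": {"plan": [{"x": 0.04, "y": 0.06, "z": 0.7, "ax": 0, "ay": 0, "az": 0, "hand": 0}, {"x": 0.04, "y": 0.06, "z": 1.33, "ax": 0, "ay": 0, "az": 0, "hand": 0}, {"x": 0.04, "y": 0.06, "z": 1.33, "ax": 0, "ay": 0, "az": 0, "hand": 0}]}}

```text
clock: 3.7
eef_pos: [580.9, 298.0, 52.5]
tcp_rot: [-3.137, -0.0, 2.123]
contact_force: [-0.5, 0.0, -0.1]
opening: -0.0
grasp_force: 0.0
```

Run:
```python
from h import *
s=monitor.sense(); print(s["clock"],s["eef_pos"],s["tcp_rot"],s["contact_force"])
for sw in(.69,.6,.5,.4,.3,.25,.2,.15): q,a=finger(sw,0);plan([(*q,50,a)])
```

```text
3.7 [580.86598355 298.04411991  52.548303  ] [-3.13687578e+00 -3.76732516e-04  2.12299941e+00] [-0.54376671  0.04257139 -0.10309843]
x 0.003 y -0.523 z 0.053 | ax -0.05 ay -0.00 az -0.03
x 0.032 y -0.795 z 0.055 | ax -0.04 ay -0.01 az -0.89
x 0.036 y -1.098 z 0.056 | ax -0.04 ay -0.01 az -1.85
x 0.009 y -1.401 z 0.058 | ax -0.04 ay -0.01 az -2.80
x -0.048 y -1.699 z 0.059 | ax -0.04 ay -0.01 az -3.76
x -0.087 y -1.845 z 0.060 | ax -0.04 ay -0.01 az -4.24
x -0.134 y -1.990 z 0.060 | ax -0.04 ay -0.01 az -4.71
x -0.188 y -2.132 z 0.061 | ax -0.04 ay -0.02 az -5.19
```

Call:
{"method": "drive_tool", "body": {"plan": [{"x": 0, "y": -0.25, "z": 0.05, "ax": 0, "ay": 0, "az": 0, "hand": 0}, {"x": 0, "y": -0.5, "z": 0.05, "ax": 0, "ay": 0, "az": 0, "hand": 0}, {"x": 0.03, "y": -0.8, "z": 0.05, "ax": 0, "ay": 0, "az": -0.9, "hand": 0}, {"x": 0.035, "y": -1.1, "z": 0.05, "ax": 0, "ay": 0, "az": -1.85, "hand": 0}, {"x": 0.01, "y": -1.4, "z": 0.05, "ax": 0, "ay": 0, "az": -2.8, "hand": 0}, {"x": -0.05, "y": -1.7, "z": 0.05, "ax": 0, "ay": 0, "az": -3.76, "hand": 0}, {"x": -0.13, "y": -1.99, "z": 0.05, "ax": 0, "ay": 0, "az": -4.7, "hand": 0}, {"x": -0.19, "y": -2.13, "z": 0.05, "ax": 0, "ay": 0, "az": -5.2, "hand": 0}]}}

```text
clock: 4.5
eef_pos: [496.5, 234.5, 54.4]
tcp_rot: [3.14, 0.001, 2.671]
contact_force: [0.4, 1.0, 0.3]
opening: 0.002
grasp_force: 0.2
```

Run:
```python
from h import *
s=monitor.sense(); print(s["clock"],s["eef_pos"],s["tcp_rot"],s["contact_force"])
for sw in(.12,.09,.06,.03,.01,0): q,a=finger(sw,0);plan([(*q,50,a)])
```

```text
4.5 [496.50638785 234.48776083  54.3813631 ] [3.14023777e+00 1.00826310e-03 2.67110890e+00] [0.38976995 1.01947744 0.30019745]
x 0.036 y -0.110 z 0.087 | ax 0.01 ay 0.01 az -0.24
x 0.047 y -0.200 z 0.087 | ax 0.01 ay 0.01 az -0.53
x 0.054 y -0.291 z 0.087 | ax 0.01 ay 0.01 az -0.82
x 0.059 y -0.382 z 0.087 | ax 0.01 ay 0.01 az -1.10
x 0.061 y -0.443 z 0.087 | ax 0.01 ay 0.01 az -1.29
x 0.062 y -0.473 z 0.087 | ax 0.01 ay 0.01 az -1.39
```

Call:
{"method": "drive_tool", "body": {"plan": [{"x": 0.04, "y": -0.11, "z": 0.05, "ax": 0, "ay": 0, "az": -0.25, "hand": 0}, {"x": 0.05, "y": -0.2, "z": 0.05, "ax": 0, "ay": 0, "az": -0.53, "hand": 0}, {"x": 0.055, "y": -0.29, "z": 0.05, "ax": 0, "ay": 0, "az": -0.82, "hand": 0}, {"x": 0.06, "y": -0.36, "z": 0.05, "ax": 0, "ay": 0, "az": -1.05, "hand": 0}, {"x": 0.06, "y": -0.4, "z": 0.05, "ax": 0, "ay": 0, "az": -1.2, "hand": 0}, {"x": 0.06, "y": -0.4, "z": 0.05, "ax": 0, "ay": 0, "az": -1.2, "hand": 0}]}}

```text
clock: 5.1
eef_pos: [485.2, 218.5, 50.2]
tcp_rot: [3.141, 0.0, 2.793]
contact_force: [-0.2, 0.2, 0.1]
opening: 0.001
grasp_force: 0.0
```

Run:
```python
from h import *
s=monitor.sense(); print(s["clock"],s["eef_pos"],s["tcp_rot"],s["contact_force"])
for g in(5,3,1,0,-1,-2): q,a=finger(0,g);plan([(*q,50,a)])
```

```text
5.1 [485.24054923 218.45741628  50.19547124] [3.14118395e+00 4.44065176e-04 2.79300834e+00] [-0.18176381  0.17278675  0.09151405]
x 0.019 y 0.016 z 0.004 | ax 0.00 ay 0.00 az -0.23
x 0.018 y -0.024 z 0.004 | ax 0.00 ay 0.00 az -0.23
x 0.017 y -0.064 z 0.004 | ax 0.00 ay 0.00 az -0.23
x 0.016 y -0.084 z 0.004 | ax 0.00 ay 0.00 az -0.23
x 0.016 y -0.104 z 0.004 | ax 0.00 ay 0.00 az -0.23
x 0.016 y -0.124 z 0.004 | ax 0.00 ay 0.00 az -0.23
```

Call:
{"method": "drive_tool", "body": {"plan": [{"x": 0.02, "y": -0.03, "z": 0, "ax": 0, "ay": 0, "az": -0.23, "hand": 0}, {"x": 0.02, "y": -0.06, "z": 0, "ax": 0, "ay": 0, "az": -0.23, "hand": 0}, {"x": 0.02, "y": -0.06, "z": 0, "ax": 0, "ay": 0, "az": -0.23, "hand": 0}]}}

```text
clock: 5.4
eef_pos: [483.0, 215.9, 49.7]
tcp_rot: [-3.141, -0.0, 2.817]
contact_force: [-0.4, 0.6, -0.1]
opening: 0.0
grasp_force: 0.1
```

Call:
{"method": "drive_tool", "body": {"plan": [{"x": 0, "y": -0.03, "z": 0, "ax": 0, "ay": 0, "az": 0, "hand": 0}, {"x": 0, "y": -0.03, "z": 0, "ax": 0, "ay": 0, "az": 0, "hand": 0}]}}

```text
clock: 5.6
eef_pos: [482.5, 214.5, 49.7]
tcp_rot: [-3.141, -0.0, 2.817]
contact_force: [-1.2, 0.5, -0.9]
opening: 0.001
grasp_force: 0.1
```

Run:
```python
from h import *
s=monitor.sense(); print(s["clock"],s["eef_pos"],s["tcp_rot"],s["contact_force"])
for g in(1,0,-1,-2): q,a=finger(0,g);plan([(*q,50,a)])
sc=snap("scene");b=crop(sc,280,160,140,140,4)
t=snap("top"); a=crop(t,250,160,100,140,4)
cv2.imwrite("pics/c5.png",cv2.resize(np.hstack([b,a]),(800,467)))
```

```text
5.6 [482.54230614 214.48164993  49.71562197] [-3.14142170e+00 -1.51166518e-04  2.81701963e+00] [-1.15434569  0.46561752 -0.88457723]
x -0.007 y 0.029 z -0.006 | ax -0.00 ay -0.00 az 0.00
x -0.007 y 0.009 z -0.006 | ax -0.00 ay -0.00 az 0.00
x -0.007 y -0.011 z -0.006 | ax -0.00 ay -0.00 az 0.00
x -0.007 y -0.031 z -0.006 | ax -0.00 ay -0.00 az 0.00
```

View pics/c5.png

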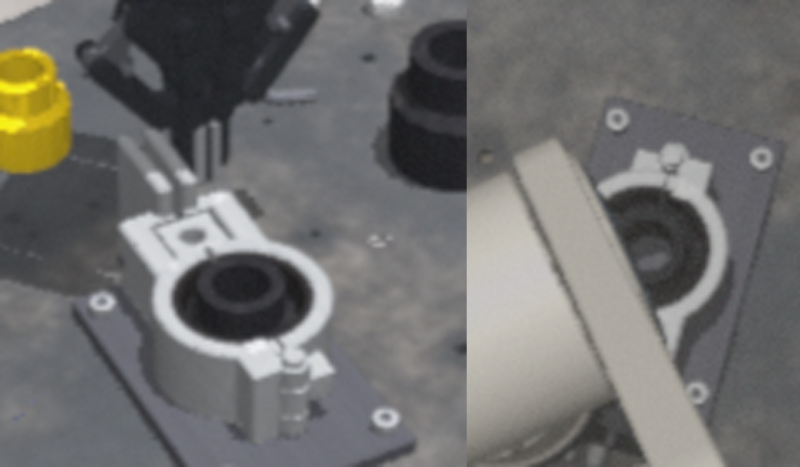

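Call:
{"method": "drive_tool", "body": {"plan": [{"x": 0, "y": -0.02, "z": 0, "ax": 0, "ay": 0, "az": 0, "hand": 0}, {"x": 0, "y": -0.03, "z": 0, "ax": 0, "ay": 0, "az": 0, "hand": 0}, {"x": 0, "y": -0.03, "z": 0, "ax": 0, "ay": 0, "az": 0, "hand": 0}]}}

```text
clock: 6.0
eef_pos: [482.1, 213.2, 49.8]
tcp_rot: [3.141, -0.0, 2.817]
contact_force: [0.0, 0.9, -0.4]
opening: 0.001
grasp_force: 0.5
```

Call:
{"method": "drive_tool", "body": {"plan": [{"x": 0, "y": -0.02, "z": 0, "ax": 0, "ay": 0, "az": 0, "hand": 0}, {"x": 0, "y": -0.03, "z": 0, "ax": 0, "ay": 0, "az": 0, "hand": 0}, {"x": 0, "y": -0.03, "z": 0, "ax": 0, "ay": 0, "az": 0, "hand": 0}]}}

```text
clock: 6.3
eef_pos: [481.6, 211.9, 49.8]
tcp_rot: [3.141, -0.0, 2.817]
contact_force: [-0.6, 3.2, 0.7]
opening: 0.004
grasp_force: 1.3
```

Call:
{"method": "drive_tool", "body": {"plan": [{"x": 0, "y": -0.02, "z": 0, "ax": 0, "ay": 0, "az": 0, "hand": 0}, {"x": 0, "y": -0.02, "z": 0, "ax": 0, "ay": 0, "az": 0, "hand": 0}, {"x": 0, "y": -0.02, "z": 0, "ax": 0, "ay": 0, "az": 0, "hand": 0}]}}

```text
clock: 6.6
eef_pos: [481.4, 210.9, 49.8]
tcp_rot: [3.141, 0.0, 2.817]
contact_force: [-0.7, 3.2, 0.9]
opening: 0.003
grasp_force: 1.6
```

Run:
```python
from h import *
F=[]
for i in range(6):
    sc=snap("scene"); s=monitor.sense(); F.append(s["contact_force"])
cv2.imwrite("pics/f.png",sc)
print(s["clock"],s["eef_pos"],np.mean(F,0))
q,a=finger(0,0);plan([(*q,50,a)])
```

```text
6.9 [481.33928742 210.85016748  49.78706164] [-0.97999095  3.75226545  0.72439974]
x -0.007 y 0.086 z -0.004 | ax 0.00 ay -0.00 az 0.01
```

Call:
{"method": "drive_tool", "body": {"plan": [{"x": 0, "y": 0.1, "z": 0, "ax": 0, "ay": 0, "az": 0, "hand": 0}, {"x": 0, "y": 0.5, "z": 0, "ax": 0, "ay": 0, "az": 0, "hand": 0}, {"x": 0, "y": 0.6, "z": -0.6, "ax": 0, "ay": 0, "az": 0, "hand": 0}, {"x": 0, "y": 0.6, "z": -1.6, "ax": 0, "ay": 0, "az": 0, "hand": 20}, {"x": 0, "y": 0.6, "z": -2.6, "ax": 0, "ay": 0, "az": 0, "hand": 40}, {"x": 0, "y": 0.6, "z": -3.6, "ax": 0, "ay": 0, "az": 0, "hand": 40}, {"x": 0, "y": 0.6, "z": -4, "ax": 0, "ay": 0, "az": 0, "hand": 40}]}}

```text
clock: 7.6
eef_pos: [493.2, 241.2, 255.3]
tcp_rot: [3.137, 0.005, 2.817]
contact_force: [0.2, 0.9, -0.5]
opening: 0.473
grasp_force: 0.0
```

Run:
```python
from h import *
s=monitor.sense(); print(s["clock"],s["eef_pos"],s["tcp_rot"],s["opening"])
P=(565.5,-68)
plan([(545,100,250,2.9),(560,0,250,2.99),(*P,250,2.99),(*P,150,2.99),(*P,120,2.99)])
t=snap("top"); sc=snap("scene")
a=crop(t,250,190,100,110,4);b=crop(sc,280,160,100,110,4)
cv2.imwrite("pics/c6.png",np.hstack([a,b]))
```

```text
7.6 [493.22125714 241.16769107 255.25296317] [3.13687826 0.00532408 2.81748838] 0.47252426334591247
x -1.880 y -2.347 z 0.104 | ax 0.04 ay 0.05 az -0.79
x -2.801 y -4.147 z 0.100 | ax 0.04 ay 0.05 az -1.65
x -3.339 y -5.402 z 0.097 | ax 0.04 ay 0.05 az -1.65
x -3.328 y -5.411 z 2.097 | ax 0.04 ay 0.05 az -1.65
x -3.325 y -5.414 z 2.697 | ax 0.04 ay 0.05 az -1.65
```

View pics/c6.png

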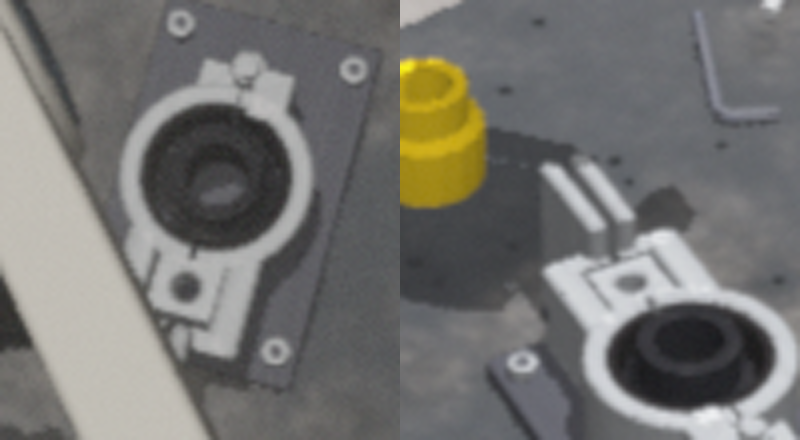

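Call:
{"method": "drive_tool", "body": {"plan": [{"x": -0.9, "y": -1.1, "z": 0.1, "ax": 0, "ay": 0, "az": -0.5, "hand": 40}, {"x": -1.9, "y": -2.3, "z": 0.1, "ax": 0, "ay": 0, "az": -0.8, "hand": 40}, {"x": -2.4, "y": -3.2, "z": 0.1, "ax": 0, "ay": 0, "az": -1.2, "hand": 40}, {"x": -2.8, "y": -4.1, "z": 0.1, "ax": 0, "ay": 0, "az": -1.65, "hand": 40}, {"x": -3.1, "y": -4.8, "z": 0.1, "ax": 0, "ay": 0, "az": -1.65, "hand": 40}, {"x": -3.33, "y": -5.41, "z": 0.4, "ax": 0.04, "ay": 0.05, "az": -1.65, "hand": 40}, {"x": -3.33, "y": -5.41, "z": 1.3, "ax": 0.04, "ay": 0.05, "az": -1.65, "hand": 40}, {"x": -3.33, "y": -5.41, "z": 2.1, "ax": 0.04, "ay": 0.05, "az": -1.65, "hand": 40}]}}

```text
clock: 8.5
eef_pos: [563.1, -72.7, 142.9]
tcp_rot: [-3.137, -0.005, 2.987]
contact_force: [-0.3, -0.5, -0.4]
opening: 0.469
grasp_force: 0.0
```

Call:
{"method": "drive_tool", "body": {"plan": [{"x": 0, "y": 0, "z": 0, "ax": 0, "ay": 0, "az": 0, "hand": 40}, {"x": 0, "y": 0, "z": 0, "ax": 0, "ay": 0, "az": 0, "hand": 40}]}}

```text
clock: 8.7
eef_pos: [562.0, -69.7, 144.0]
tcp_rot: [-3.138, -0.009, 2.99]
contact_force: [0.0, 0.3, 1.2]
opening: 0.471
grasp_force: 0.0
```

Run:
```python
from h import *
s=monitor.sense(); print(s["clock"],s["eef_pos"],s["tcp_rot"],s["opening"])
P=(565.5,-68)
plan([(*P,150,2.99),(*P,100,2.99),(*P,58,2.99)])
t=snap("top"); sc=snap("scene")
cv2.imwrite("pics/t7.png",t);cv2.imwrite("pics/s7.png",sc)
print(proj("scene",[*s["eef_pos"]]),proj("top",[*s["eef_pos"]]))
u,v=proj("scene",[565,-68,100]).astype(int)
b=crop(sc,u-50,v-70,100,140,4)
u,v=proj("top",[565,-68,100]).astype(int)
a=crop(t,u-50,v-70,100,140,4)
cv2.imwrite("pics/c7.png",np.hstack([a,b]))
```

```text
8.7 [562.03258749 -69.66446066 144.02540966] [-3.13776185 -0.00871814  2.99015504] 0.47130170624384476
x -0.062 y 0.043 z -0.120 | ax -0.04 ay -0.08 az 0.00
x -0.071 y 0.047 z 0.880 | ax -0.04 ay -0.08 az 0.00
x -0.079 y 0.050 z 1.720 | ax -0.04 ay -0.08 az 0.00
[226.56858159 277.32940755] [441.98845231 224.36489282]
```

View pics/c7.png

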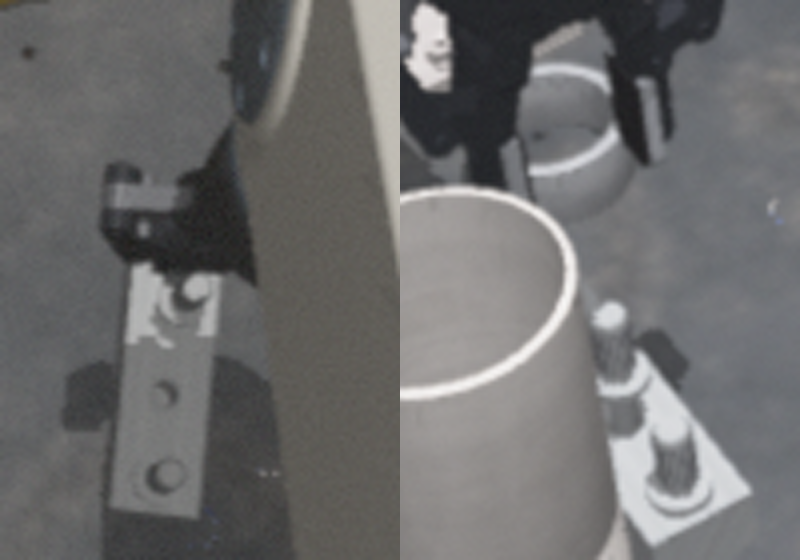

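Call:
{"method": "drive_tool", "body": {"plan": [{"x": -0.08, "y": 0.04, "z": 0.5, "ax": -0.04, "ay": -0.08, "az": 0, "hand": 40}, {"x": -0.08, "y": 0.04, "z": 1.1, "ax": -0.04, "ay": -0.08, "az": 0, "hand": 40}, {"x": -0.08, "y": 0.04, "z": 1.6, "ax": -0.04, "ay": -0.08, "az": 0, "hand": 40}, {"x": -0.09, "y": 0.04, "z": 1.7, "ax": -0.04, "ay": -0.08, "az": 0, "hand": 40}, {"x": -0.09, "y": 0.04, "z": 1.72, "ax": -0.04, "ay": -0.08, "az": 0, "hand": 40}, {"x": -0.09, "y": 0.04, "z": 1.72, "ax": -0.04, "ay": -0.08, "az": 0, "hand": 40}]}}

```text
clock: 9.4
eef_pos: [568.2, -69.0, 60.6]
tcp_rot: [3.141, 0.006, 2.99]
contact_force: [-0.0, 0.2, -0.7]
opening: 0.469
grasp_force: 0.0
```

Run:
```python
from h import *
s=monitor.sense(); print(s["clock"],s["eef_pos"],s["tcp_rot"],s["opening"],s["contact_force"])
plan([(566,-68.4,58,2.99)])
```

```text
9.4 [568.18685883 -69.02894266  60.5938198 ] [3.14105874 0.00551481 2.99039046] 0.46886395145344406 [-0.01110016  0.23178581 -0.73253701]
x 0.045 y 0.006 z 0.052 | ax 0.01 ay 0.05 az 0.00
```

Call:
{"method": "drive_tool", "body": {"plan": [{"x": 0.045, "y": 0.006, "z": 0.05, "ax": 0.01, "ay": 0.05, "az": 0, "hand": 40}, {"x": 0.045, "y": 0.006, "z": 0.05, "ax": 0.01, "ay": 0.05, "az": 0, "hand": 30}, {"x": 0.045, "y": 0.006, "z": 0.05, "ax": 0.01, "ay": 0.05, "az": 0, "hand": 20}, {"x": 0.045, "y": 0.006, "z": 0.05, "ax": 0.01, "ay": 0.05, "az": 0, "hand": 10}, {"x": 0.045, "y": 0.006, "z": 0.05, "ax": 0.01, "ay": 0.05, "az": 0, "hand": 10}, {"x": 0.045, "y": 0.006, "z": 0.05, "ax": 0.01, "ay": 0.05, "az": 0, "hand": 10}], "grip_force": 25}}

```text
clock: 10.0
eef_pos: [564.9, -68.6, 56.6]
tcp_rot: [-3.141, -0.002, 2.99]
contact_force: [-0.5, 0.2, 5.3]
opening: 0.153
grasp_force: 24.7
```

Run:
```python
from h import *
s=monitor.sense(); print(s["clock"],s["eef_pos"],s["tcp_rot"],s["opening"]*85.4,s["contact_force"],s["wrist_torque"],s["grasp_force"])
```

```text
10.0 [564.92576428 -68.63860752  56.649525  ] [-3.14101118e+00 -1.70678571e-03  2.98987036e+00] 13.084406588137565 [-0.49630433  0.2141659   5.34131084] [-0.09259657  0.16040468  0.05074206] 24.71810907125473
```

Call:
{"method": "drive_tool", "body": {"plan": [{"x": 0, "y": 0, "z": -0.02, "ax": 0, "ay": 0, "az": 0, "hand": 5}, {"x": 0, "y": 0, "z": -0.1, "ax": 0, "ay": 0, "az": 0, "hand": 5}, {"x": 0, "y": 0, "z": -0.3, "ax": 0, "ay": 0, "az": 0, "hand": 5}, {"x": 0, "y": 0, "z": -0.6, "ax": 0, "ay": 0, "az": 0, "hand": 5}, {"x": 0, "y": 0, "z": -1.1, "ax": 0, "ay": 0, "az": 0, "hand": 5}, {"x": 0, "y": 0, "z": -1.6, "ax": 0, "ay": 0, "az": 0, "hand": 5}, {"x": 0, "y": 0, "z": -2, "ax": 0, "ay": 0, "az": 0, "hand": 5}, {"x": 0, "y": 0, "z": -2, "ax": 0, "ay": 0, "az": 0, "hand": 5}], "grip_force": 60}}

```text
clock: 10.8
eef_pos: [566.8, -68.7, 160.2]
tcp_rot: [-3.141, 0.003, 2.99]
contact_force: [0.7, -0.0, -0.2]
opening: 0.144
grasp_force: 58.4
```

Run:
```python
from h import *
s=monitor.sense(); print(s["clock"],s["eef_pos"],s["tcp_rot"],s["opening"]*85.4,s["contact_force"],s["wrist_torque"],s["grasp_force"])
P=(518,174)
plan([(565,0,157,2.93),(545,90,157,2.88),(*P,157,2.84),(*P,127,2.84)])
```

```text
10.8 [566.77704166 -68.71064572 160.2248132 ] [-3.14122252  0.00332125  2.98998186] 12.271436684584469 [ 0.65622299 -0.0049589  -0.20442784] [-0.01930407  0.00322176  0.04324443] 58.44526827335358
x 0.243 y 1.353 z 0.063 | ax -0.00 ay 0.03 az 0.57
x 0.910 y 3.072 z 0.060 | ax -0.00 ay 0.03 az 1.05
x 1.698 y 4.651 z 0.057 | ax -0.00 ay 0.03 az 1.43
x 1.700 y 4.651 z 0.657 | ax -0.00 ay 0.03 az 1.43
```

Call:
{"method": "drive_tool", "body": {"plan": [{"x": 0.12, "y": 0.65, "z": 0, "ax": 0, "ay": 0, "az": 0.28, "hand": 5}, {"x": 0.24, "y": 1.35, "z": 0, "ax": 0, "ay": 0, "az": 0.57, "hand": 5}, {"x": 0.57, "y": 2.2, "z": 0, "ax": 0, "ay": 0, "az": 0.8, "hand": 5}, {"x": 0.91, "y": 3.07, "z": 0, "ax": 0, "ay": 0, "az": 1.05, "hand": 5}, {"x": 1.3, "y": 3.85, "z": 0, "ax": 0, "ay": 0.03, "az": 1.3, "hand": 5}, {"x": 1.6, "y": 4.4, "z": 0.1, "ax": 0, "ay": 0.03, "az": 1.43, "hand": 5}, {"x": 1.7, "y": 4.65, "z": 0.4, "ax": 0, "ay": 0.03, "az": 1.43, "hand": 5}, {"x": 1.7, "y": 4.65, "z": 0.65, "ax": 0, "ay": 0.03, "az": 1.43, "hand": 5}]}}

```text
clock: 11.6
eef_pos: [515.0, 175.8, 123.2]
tcp_rot: [-3.141, -0.006, 2.843]
contact_force: [0.5, -0.4, -0.3]
opening: 0.143
grasp_force: 58.6
```

Call:
{"method": "drive_tool", "body": {"plan": [{"x": 0, "y": 0, "z": 0, "ax": 0, "ay": 0, "az": 0, "hand": 5}, {"x": 0, "y": 0, "z": 0, "ax": 0, "ay": 0, "az": 0, "hand": 5}, {"x": 0, "y": 0, "z": 0, "ax": 0, "ay": 0, "az": 0, "hand": 5}]}}

```text
clock: 11.9
eef_pos: [516.4, 173.3, 124.2]
tcp_rot: [-3.141, -0.005, 2.839]
contact_force: [0.1, -0.3, -0.3]
opening: 0.144
grasp_force: 58.6
```

Run:
```python
from h import *
s=monitor.sense(); print(s["clock"],s["eef_pos"],s["tcp_rot"],s["opening"]*85.4,s["contact_force"],s["grasp_force"])
sc=snap("scene");cv2.imwrite("pics/s8.png",sc)
t=snap("top");cv2.imwrite("pics/t8.png",t)
P=s["eef_pos"]; 
for z in(P[2]-48.6,P[2]-6.6):print(proj("scene",[P[0],P[1],z]),proj("top",[P[0],P[1],z]))
u,v=proj("scene",[518,174,60]).astype(int);print(u,v)
b=crop(sc,u-50,v-50,100,100,5); cv2.imwrite("pics/c8.png",b)
```

```text
11.9 [516.41108254 173.34897958 124.23292883] [-3.14059688 -0.00498016  2.83903104] 12.293189066707166 [ 0.13965241 -0.33419895 -0.27834387] 58.5515159368515
[335.67175668 220.41894856] [295.95826469 261.35136155]
[335.30920704 199.95297913] [294.62023469 258.50686706]
336 228
```

View pics/c8.png

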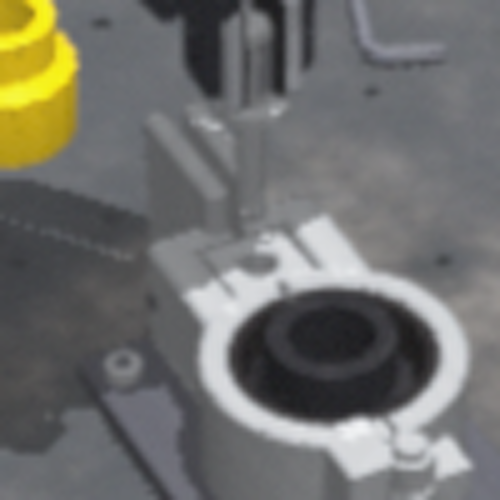

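Run:
```python
from h import *
t7=cv2.imread("pics/t7.png");s7=cv2.imread("pics/s7.png");s8=cv2.imread("pics/s8.png")
def hole(im,n,u,v,k=7):
    g=cv2.cvtColor(im,6)[v-k:v+k+1,u-k:u+k+1].astype(float)
    lo=g[k-2:k+3,k-2:k+3].min(); hi=np.percentile(g,80); m=(g<(lo+hi)/2).astype(np.uint8)
    N,L,st,c=cv2.connectedComponentsWithStats(m,connectivity=4)
    i=L[k,k]; w=np.clip((lo+hi)/2-g,0,None)*(L==i); yy,xx=np.mgrid[v-k:v+k+1,u-k:u+k+1]
    q=((xx*w).sum()/w.sum(),(yy*w).sum()/w.sum()); print(n,"hole",np.round(q,2),st[i],np.round(onz(n,*q,54),1)); return q
hole(t7,"top",296,261);hole(s7,"scene",338,230)
g=cv2.cvtColor(s8,6)
print(g[204:228:2,326:347])
print(g[228:234,326:347])
```

```text
top hole [296.2  261.48] [ 4  4  7  8 42] [518.7 174.   54. ]
scene hole [337.58 230.31] [ 3  6  8  4 26] [518.1 175.8  54. ]
[[117 132 138 138 131 126 112 102 105 111 112 112 106 108 113 116 118 119
  119 119 119]
 [ 95 110 124 132 132 133 126 111 108 110 110 111 104 106 111 114 118 119
  120 122 123]
 [ 96  93 101 117 129 134 123 109 105 112 111 111 105 107 109 113 113 116
  118 118 117]
 [120 102  94  95 109 121 123 110 106 111 113 111 105 110 111 111 109 110
  112 117 120]
 [132 125 112 102  97 102 112 108 107 110 112 109 106 109 113 111 112 112
  114 115 118]
 [128 132 133 123 105  95  94  98 104 109 112 110 106 115 121 120 122 122
  123 125 124]
 [113 128 133 133 127 108  92  97 105 111 112 111 116 127 132 129 127 127
  123 125 127]
 [ 95 106 111 110 107  99  93  96 105 111 114 115 117 128 134 128 126 133
  133 132 133]
 [ 94 103 108 109 106  98  94  97 123 123 115 118 115 126 135 135 133 134
  136 137 138]
 [ 94 103 109 109 108 100  93  94 105 114 118 123 130 131 132 131 123 124
  132 141 158]
 [122 115 114 114 115 115 105  95 100 118 122 123 147 157 150 156 144 121
  127 169 204]
 [134 130 128 127 122 119 120 121 131 137 141 156 169 176 199 214 214 200
  160 137 166]]
[[118 125 133 135 138 138 138 138 136 137 138 159 168 175 183 198 213 218
  215 191 154]
 [121 125 135 137 138 139 135 131 125 116 118 125 126 127 138 171 206 217
  217 213 192]
 [120 116 126 136 138 138 135 125 115 112 113 119 117 113 114 155 199 216
  217 216 210]
 [130 119 115 130 139 142 153 153 133 117 116 117 116 114 126 167 203 215
  217 218 217]
 [133 128 118 127 154 173 198 207 183 154 139 138 138 147 169 198 212 216
  221 224 222]
 [136 137 145 142 176 207 216 217 214 201 187 181 183 202 210 206 205 211
  218 218 216]]
```

Run:
```python
from h import *
P=(518.5,174.3)
plan([(*P,106,2.84),(*P,96,2.84),(*P,61,2.84)])
```

```text
x -0.036 y 0.027 z 0.367 | ax -0.01 ay -0.04 az -0.01
x -0.037 y 0.027 z 0.567 | ax -0.01 ay -0.04 az -0.01
x -0.041 y 0.028 z 1.267 | ax -0.01 ay -0.04 az -0.01
```

Call:
{"method": "drive_tool", "body": {"plan": [{"x": -0.04, "y": 0.03, "z": 0.15, "ax": -0.01, "ay": -0.04, "az": 0, "hand": 5}, {"x": -0.04, "y": 0.03, "z": 0.3, "ax": -0.01, "ay": -0.04, "az": 0, "hand": 5}, {"x": -0.04, "y": 0.03, "z": 0.36, "ax": -0.01, "ay": -0.04, "az": 0, "hand": 5}, {"x": -0.04, "y": 0.03, "z": 0.36, "ax": -0.01, "ay": -0.04, "az": 0, "hand": 5}, {"x": -0.04, "y": 0.03, "z": 0.36, "ax": -0.01, "ay": -0.04, "az": 0, "hand": 5}]}}

```text
clock: 12.5
eef_pos: [518.0, 175.0, 105.6]
tcp_rot: [-3.141, -0.002, 2.84]
contact_force: [0.4, 0.7, -0.8]
opening: 0.143
grasp_force: 58.6
```

Run:
```python
from h import *
s=monitor.sense(); print(s["clock"],s["eef_pos"],s["tcp_rot"],s["contact_force"])
sc=snap("scene");cv2.imwrite("pics/s9.png",sc)
P=s["eef_pos"];print(proj("scene",[P[0],P[1],P[2]-48.6]))
g=cv2.cvtColor(sc,6);print(g[216:236,326:348])
plan([(518.5,174.3,P[2],2.84)])
```

```text
12.5 [517.97255599 174.99509631 105.62269691] [-3.14119542e+00 -1.63223660e-03  2.84025950e+00] [ 0.4131331   0.73531473 -0.75552839]
[337.19065572 229.10744298]
[[113 128 133 132 128 107  91  93  96 101 107 112 111 108 110 120 126 126
  122 125 125 124]
 [100 119 127 124 117 102  92  93  95 102 106 113 110 108 111 120 125 128
  122 122 124 122]
 [ 95 106 112 112 108  99  92  91  96 102 107 112 111 108 111 116 126 134
  133 131 133 132]
 [ 95 103 108 109 107  97  92  93  96 101 108 112 111 107 115 126 132 135
  135 135 135 135]
 [ 94 101 108 109 106  98  92  92  96 101 108 113 111 108 110 126 133 133
  135 138 136 135]
 [ 94 102 108 107 105  98  92  92  96 102 109 109 110 108 111 126 131 132
  135 140 138 136]
 [ 95 103 108 108 105 100  92  90  97 103 108 109 109 108 110 125 123 124
  133 138 139 138]
 [103 105 108 110 109 103  95  93  97 103 108 111 112 108 107 116 118 117
  126 133 137 139]
 [122 114 113 114 115 115 105  94  91  99 106 110 109 108 112 127 143 130
  119 128 136 143]
 [132 129 125 124 126 128 114 102  98  99 107 111 110 108 113 134 169 160
  126 122 142 163]
 [133 12
[... 276 characters left out ...]
 126 133 139 137 136 135 132 123 116 112 112 114 110 127 169 206 217
  217 213 190 153]
 [120 116 126 134 138 136 131 123 113 110 112 112 113 109 111 154 199 216
  217 215 211 183]
 [130 119 115 128 136 138 132 121 114 113 114 116 114 114 127 167 202 214
  216 218 217 212]
 [133 128 117 121 134 137 139 138 147 147 138 136 136 148 168 197 212 215
  221 224 221 220]
 [136 133 126 117 124 138 157 169 194 199 188 181 183 201 210 206 204 209
  218 218 215 213]
 [136 135 132 123 120 140 186 208 214 214 212 213 213 219 212 184 166 185
  206 209 211 210]
 [141 140 141 150 150 149 185 211 215 216 216 216 215 214 210 177 136 149
  182 191 186 183]]
x -0.011 y -0.013 z 0.004 | ax -0.00 ay -0.01 az 0.00
```

Call:
{"method": "drive_tool", "body": {"plan": [{"x": 0, "y": 0, "z": 0.06, "ax": 0, "ay": 0, "az": 0, "hand": 5}, {"x": 0, "y": 0, "z": 0.12, "ax": 0, "ay": 0, "az": 0, "hand": 5}, {"x": 0, "y": 0, "z": 0.18, "ax": 0, "ay": 0, "az": 0, "hand": 5}, {"x": 0, "y": 0, "z": 0.24, "ax": 0, "ay": 0, "az": 0, "hand": 5}, {"x": 0, "y": 0, "z": 0.24, "ax": 0, "ay": 0, "az": 0, "hand": 5}]}}

```text
clock: 13.05
eef_pos: [517.8, 174.9, 93.3]
tcp_rot: [-3.141, -0.002, 2.84]
contact_force: [-0.4, -1.0, -0.9]
opening: 0.145
grasp_force: 58.6
```

Call:
{"method": "drive_tool", "body": {"plan": [{"x": 0, "y": 0, "z": 0.06, "ax": 0, "ay": 0, "az": 0, "hand": 5}, {"x": 0, "y": 0, "z": 0.12, "ax": 0, "ay": 0, "az": 0, "hand": 5}, {"x": 0, "y": 0, "z": 0.18, "ax": 0, "ay": 0, "az": 0, "hand": 5}, {"x": 0, "y": 0, "z": 0.24, "ax": 0, "ay": 0, "az": 0, "hand": 5}, {"x": 0, "y": 0, "z": 0.24, "ax": 0, "ay": 0, "az": 0, "hand": 5}]}}

```text
clock: 13.55
eef_pos: [517.8, 174.9, 81.3]
tcp_rot: [-3.141, -0.002, 2.84]
contact_force: [0.1, -0.0, -1.2]
opening: 0.145
grasp_force: 58.6
```

Call:
{"method": "drive_tool", "body": {"plan": [{"x": 0, "y": 0, "z": 0.06, "ax": 0, "ay": 0, "az": 0, "hand": 5}, {"x": 0, "y": 0, "z": 0.12, "ax": 0, "ay": 0, "az": 0, "hand": 5}, {"x": 0, "y": 0, "z": 0.18, "ax": 0, "ay": 0, "az": 0, "hand": 5}, {"x": 0, "y": 0, "z": 0.22, "ax": 0, "ay": 0, "az": 0, "hand": 5}, {"x": 0, "y": 0, "z": 0.22, "ax": 0, "ay": 0, "az": 0, "hand": 5}]}}

```text
clock: 14.05
eef_pos: [517.8, 175.0, 70.5]
tcp_rot: [-3.141, -0.002, 2.84]
contact_force: [-0.7, 1.0, -0.6]
opening: 0.14
grasp_force: 58.6
```

Call:
{"method": "drive_tool", "body": {"plan": [{"x": 0, "y": 0, "z": 0.06, "ax": 0, "ay": 0, "az": 0, "hand": 5}, {"x": 0, "y": 0, "z": 0.12, "ax": 0, "ay": 0, "az": 0, "hand": 5}, {"x": 0, "y": 0, "z": 0.17, "ax": 0, "ay": 0, "az": 0, "hand": 5}, {"x": 0, "y": 0, "z": 0.19, "ax": 0, "ay": 0, "az": 0, "hand": 5}, {"x": 0, "y": 0, "z": 0.19, "ax": 0, "ay": 0, "az": 0, "hand": 5}]}}

```text
clock: 14.55
eef_pos: [517.9, 175.0, 61.1]
tcp_rot: [-3.141, -0.002, 2.84]
contact_force: [-0.1, -0.0, -0.1]
opening: 0.141
grasp_force: 58.6
```

Call:
{"method": "drive_tool", "body": {"plan": [{"x": 0, "y": 0, "z": 0.03, "ax": 0, "ay": 0, "az": 0, "hand": 5}, {"x": 0, "y": 0, "z": 0.04, "ax": 0, "ay": 0, "az": 0, "hand": 5}, {"x": 0, "y": 0, "z": 0.04, "ax": 0, "ay": 0, "az": 0, "hand": 5}]}}

```text
clock: 14.85
eef_pos: [518.2, 175.0, 60.8]
tcp_rot: [3.142, -0.001, 2.84]
contact_force: [-5.3, -2.6, 17.8]
opening: 0.138
grasp_force: 60.7
```

Call:
{"method": "drive_tool", "body": {"plan": [{"x": 0, "y": 0, "z": -0.03, "ax": 0, "ay": 0, "az": 0, "hand": 20}, {"x": 0, "y": 0, "z": -0.03, "ax": 0, "ay": 0, "az": 0, "hand": 40}, {"x": 0, "y": 0, "z": -0.03, "ax": 0, "ay": 0, "az": 0, "hand": 46}, {"x": 0, "y": 0, "z": -0.3, "ax": 0, "ay": 0, "az": 0, "hand": 46}, {"x": 0, "y": 0, "z": -0.8, "ax": 0, "ay": 0, "az": 0, "hand": 46}, {"x": 0, "y": 0, "z": -1.3, "ax": 0, "ay": 0, "az": 0, "hand": 46}, {"x": 0.5, "y": 0, "z": -1.3, "ax": 0, "ay": 0, "az": 0, "hand": 46}, {"x": 0.98, "y": -0.03, "z": -1.3, "ax": 0, "ay": 0, "az": 0, "hand": 46}], "grip_force": 40}}

```text
clock: 15.65
eef_pos: [471.4, 188.5, 126.0]
tcp_rot: [3.14, 0.001, 2.839]
contact_force: [-0.5, 0.5, -0.1]
opening: 0.537
grasp_force: 0.0
```

Call:
{"method": "drive_tool", "body": {"plan": [{"x": 0, "y": 0, "z": 0, "ax": 0, "ay": 0, "az": 0, "hand": 46}, {"x": 0, "y": 0, "z": 0, "ax": 0, "ay": 0, "az": 0, "hand": 46}, {"x": 0, "y": 0, "z": 0, "ax": 0, "ay": 0, "az": 0, "hand": 46}]}}

```text
clock: 15.95
eef_pos: [471.9, 188.2, 124.9]
tcp_rot: [3.141, -0.0, 2.84]
contact_force: [0.3, 1.2, -0.6]
opening: 0.539
grasp_force: 0.0
```

Run:
```python
from h import *
s=monitor.sense(); print(s["clock"],s["eef_pos"],s["tcp_rot"],s["opening"]*85.4,s["contact_force"])
sc=snap("scene");cv2.imwrite("pics/s10.png",sc)
h=[517.9,174.8]
for z in(12,54,58,88):print(z,proj("scene",[*h,z]).round(1))
g=cv2.cvtColor(sc,6);print(g[208:238,324:352])
```

```text
15.95 [471.87426822 188.2383091  124.88317627] [ 3.14099603e+00 -1.95541987e-04  2.84016690e+00] 46.036978853379274 [ 0.34900848  1.23839957 -0.61136706]
12 [337.4 249.4]
54 [337.1 230.5]
58 [337.1 228.7]
88 [336.8 214.5]
[[197 158 112  96 116 157 189 207 211 204 168 127 113 110 110 110 110 112
  114 116 118 117 117 115 115 118 120 123]
 [211 192 145 105  99 125 166 196 210 212 191 154 122 113 111 111 111 110
  111 113 116 117 116 117 120 122 122 122]
 [213 210 183 137 103 103 136 176 200 209 206 182 148 124 117 114 112 111
  110 111 112 117 120 122 122 127 127 123]
 [205 212 207 176 131 104 107 146 181 200 208 206 183 158 146 136 122 114
  111 111 111 115 120 123 126 129 128 126]
 [191 207 209 200 169 125 101 117 153 183 204 210 208 200 193 178 155 128
  115 112 113 116 118 121 126 126 126 125]
 [166 192 203 206 198 158 113  99 121 158 192 209 214 215 214 213 201 159
  122 117 120 120 120 119 125 126 127 126]
 [133 167 193 207 209 188 145 106  99 125 171 203 215 215 215 215 211 172
  131 122 125 124 123 125 125 128 131 132]
 [105 138 175 199 207 202 176 129  96 100 142 182 202 212 2
[... 1932 characters left out ...]
217 215 213 201 172 181 205 185 144 127 137 161 183 193 193 184 173 166
  153 159 205 221 222 221 214 209 212 215]
 [217 216 216 214 198 172 185 207 186 163 147 137 133 134 136 146 146 143
  159 191 217 218 216 213 211 212 213 212]
 [219 218 217 215 211 186 168 188 206 209 200 180 164 161 164 180 178 163
  158 182 206 212 210 210 204 202 199 196]
 [217 218 217 216 214 208 183 163 188 211 215 214 213 212 210 210 208 174
  137 151 185 192 187 183 171 162 149 139]
 [215 218 218 217 216 215 204 175 173 202 216 217 217 215 212 210 207 182
  139 136 149 138 119 101  87  79  74  72]
 [207 217 219 218 218 216 214 205 191 203 215 216 217 215 209 194 181 159
  120 103 100  83  68  65  61  59  61  57]]
```

Call:
{"method": "drive_tool", "body": {"plan": [{"x": -0.45, "y": 0.02, "z": 0, "ax": 0, "ay": 0, "az": 0, "hand": 0}, {"x": -0.95, "y": 0.03, "z": 0, "ax": 0, "ay": 0, "az": 0, "hand": 0}, {"x": -0.97, "y": 0.03, "z": 0, "ax": 0, "ay": 0, "az": 0, "hand": 0}, {"x": -0.97, "y": 0.03, "z": 0.3, "ax": 0, "ay": 0, "az": 0, "hand": 0}, {"x": -0.97, "y": 0.03, "z": 0.6, "ax": 0, "ay": 0, "az": 0, "hand": 0}, {"x": -0.97, "y": 0.03, "z": 0.64, "ax": 0, "ay": 0, "az": 0, "hand": 0}, {"x": -0.97, "y": 0.03, "z": 0.66, "ax": 0, "ay": 0, "az": 0, "hand": 0}, {"x": -0.97, "y": 0.03, "z": 0.66, "ax": 0, "ay": 0, "az": 0, "hand": 0}]}}

```text
clock: 16.8
eef_pos: [517.8, 175.3, 91.7]
tcp_rot: [3.141, -0.001, 2.84]
contact_force: [0.6, -0.5, 0.2]
opening: -0.0
grasp_force: 0.0
```

Call:
{"method": "drive_tool", "body": {"plan": [{"x": 0, "y": 0, "z": 0.03, "ax": 0, "ay": 0, "az": 0, "hand": 0}, {"x": 0, "y": 0, "z": 0.06, "ax": 0, "ay": 0, "az": 0, "hand": 0}, {"x": 0, "y": 0, "z": 0.09, "ax": 0, "ay": 0, "az": 0, "hand": 0}, {"x": 0, "y": 0, "z": 0.09, "ax": 0, "ay": 0, "az": 0, "hand": 0}]}}

```text
clock: 17.2
eef_pos: [518.2, 175.4, 88.0]
tcp_rot: [3.141, -0.0, 2.84]
contact_force: [-2.2, -1.0, 11.9]
opening: 0.0
grasp_force: 6.0
```

Call:
{"method": "drive_tool", "body": {"plan": [{"x": 0, "y": 0, "z": -0.3, "ax": 0, "ay": 0, "az": 0, "hand": 20}, {"x": 0, "y": 0, "z": -0.7, "ax": 0, "ay": 0, "az": 0, "hand": 46}, {"x": 0.5, "y": -0.02, "z": -0.7, "ax": 0, "ay": 0, "az": 0, "hand": 46}, {"x": 0.98, "y": -0.04, "z": -0.7, "ax": 0, "ay": 0, "az": 0, "hand": 46}, {"x": 0.98, "y": -0.04, "z": -0.6, "ax": 0, "ay": 0, "az": 0, "hand": 46}, {"x": 0.98, "y": -0.04, "z": -0.3, "ax": 0, "ay": 0, "az": 0, "hand": 46}, {"x": 0.98, "y": -0.04, "z": 0, "ax": 0, "ay": 0, "az": 0, "hand": 46}, {"x": 0.98, "y": -0.04, "z": 0, "ax": 0, "ay": 0, "az": 0, "hand": 46}], "grip_force": 40}}

```text
clock: 18.0
eef_pos: [469.5, 187.4, 85.4]
tcp_rot: [-3.14, -0.003, 2.84]
contact_force: [0.4, 0.4, -0.6]
opening: 0.54
grasp_force: 0.0
```

Call:
{"method": "drive_tool", "body": {"plan": [{"x": 0, "y": 0, "z": 0.2, "ax": 0, "ay": 0, "az": 0, "hand": 46}, {"x": 0, "y": 0, "z": 0.4, "ax": 0, "ay": 0, "az": 0, "hand": 46}, {"x": 0, "y": 0, "z": 0.6, "ax": 0, "ay": 0, "az": 0, "hand": 46}, {"x": 0, "y": 0, "z": 0.78, "ax": 0, "ay": 0, "az": 0, "hand": 46}, {"x": 0, "y": 0, "z": 0.78, "ax": 0, "ay": 0, "az": 0, "hand": 46}, {"x": 0, "y": 0, "z": 0.78, "ax": 0, "ay": 0, "az": 0, "hand": 46}]}}

```text
clock: 18.6
eef_pos: [470.0, 187.8, 47.6]
tcp_rot: [-3.141, -0.002, 2.84]
contact_force: [0.4, -0.3, 0.4]
opening: 0.541
grasp_force: 0.0
```

Run:
```python
from h import *
s=monitor.sense(); print(s["clock"],s["eef_pos"],s["tcp_rot"],s["opening"]*85.4,s["contact_force"])
e=np.array([517.9,174.7])+49*np.array([-.955,.2955])-np.array([.2955,.955])*.7
print(e);plan([(*e,47,2.842)])
```

```text
18.6 [470.01789055 187.77120478  47.60515057] [-3.14108496e+00 -1.77377150e-03  2.84024454e+00] 46.19827930240963 [ 0.4491848  -0.33997532  0.38039202]
[470.89815 188.511  ]
x -0.012 y 0.019 z 0.012 | ax -0.00 ay -0.02 az -0.02
```

Call:
{"method": "drive_tool", "body": {"plan": [{"x": -0.01, "y": 0.01, "z": 0, "ax": 0, "ay": 0, "az": 0, "hand": 36}, {"x": -0.01, "y": 0.01, "z": 0, "ax": 0, "ay": 0, "az": 0, "hand": 28}, {"x": -0.01, "y": 0.01, "z": 0, "ax": 0, "ay": 0, "az": 0, "hand": 22}, {"x": -0.01, "y": 0.01, "z": 0, "ax": 0, "ay": 0, "az": 0, "hand": 16}, {"x": -0.01, "y": 0.01, "z": 0, "ax": 0, "ay": 0, "az": 0, "hand": 10}, {"x": -0.01, "y": 0.01, "z": 0, "ax": 0, "ay": 0, "az": 0, "hand": 5}, {"x": -0.01, "y": 0.01, "z": 0, "ax": 0, "ay": 0, "az": 0, "hand": 5}, {"x": -0.01, "y": 0.01, "z": 0, "ax": 0, "ay": 0, "az": 0, "hand": 5}], "grip_force": 40}}

```text
clock: 19.4
eef_pos: [470.3, 186.0, 48.5]
tcp_rot: [-3.138, -0.001, 2.842]
contact_force: [-1.6, -15.3, 13.4]
opening: 0.154
grasp_force: 39.1
```

Run:
```python
from h import *
s=monitor.sense(); print(s["clock"],s["eef_pos"],s["tcp_rot"],s["opening"]*85.4,s["contact_force"],s["wrist_torque"],s["grasp_force"])
```

```text
19.4 [470.27358942 186.02386195  48.49921793] [-3.13810909e+00 -1.27643860e-03  2.84216517e+00] 13.1189199949198 [ -1.60736761 -15.28795245  13.35879778] [-2.08474657  0.16886685  0.34675901] 39.14085388183594
```

Run:
```python
from h import *
from scipy.ndimage import map_coordinates
sc=snap("scene");cv2.imwrite("pics/s11.png",sc)
ex=np.array([np.cos(YAW),np.sin(YAW)]);ey=np.array([-ex[1],ex[0]])
Oj=np.array([517.9,174.8])+52*ex
ys=np.arange(-26,32,2)
print(ys)
for n in("s7","s10","s11"):
    g=cv2.cvtColor(cv2.imread(f"pics/{n}.png"),6).astype(float)
    for xj in(-82,-86,-118):
        uv=np.array([proj("scene",[*(Oj+xj*ex+y*ey),72]) for y in ys])
        print(n,xj,map_coordinates(g,[uv[:,1],uv[:,0]],order=1).astype(int))
```

```text
[-26 -24 -22 -20 -18 -16 -14 -12 -10  -8  -6  -4  -2   0   2   4   6   8
  10  12  14  16  18  20  22  24  26  28  30]
s7 -82 [103  96  94  94  93  94  94  98 122 168 199 208 190 139 103 134 182 205
 205 178 136 117 112 111 112 113 116 118 120]
s7 -86 [110 105  94  94  94  93  95  98 124 171 203 211 191 138 105 131 181 208
 211 182 136 114 111 110 110 113 116 119 121]
s7 -118 [114 114 115 114 112 111 110 109 123 165 198 209 193 148 118 119 154 192
 206 195 155 120 111 111 110 110 110 111 112]
s10 -82 [ 99  94  93  94  92  93  93  95 120 165 196 204 187 136 102 132 178 202
 204 176 135 116 111 110 110 112 115 117 119]
s10 -86 [ 97  99  93  92  92  92  93  95 122 169 201 208 187 135 105 128 179 205
 209 180 134 113 109 108 109 111 113 118 119]
s10 -118 [111 112 113 112 110 109 109 107 108 120 131 131 123 112 108 108 117 128
 132 127 116 110 109 109 108 108 109 109 109]
s11 -82 [ 45  40  56  93 113 109  91  91 114 152 186 196 187 187 202 189 137  79
  75 103 113 112 110 109 109 110 113 116 116]
s11 -86 [ 41  39  42  64  97 113 108  92 100 123 142 148 151 169 189 186 150 108
  66  60  95 108 108 108 109 110 113 116 119]
s11 -118 [ 86  76  71  74  57  40  40  37  38  38  39  39  40  49  84 106  90  53
  34  34  35  36  36  39  41  40  39  40  49]
```

Call:
{"method": "drive_tool", "body": {"plan": [{"x": 0, "y": -0.01, "z": -0.01, "ax": 0, "ay": 0, "az": 0, "hand": 5}, {"x": 0, "y": -0.02, "z": -0.02, "ax": 0, "ay": 0, "az": 0, "hand": 5}, {"x": 0, "y": -0.02, "z": -0.02, "ax": 0, "ay": 0, "az": 0, "hand": 5}, {"x": 0, "y": -0.02, "z": -0.02, "ax": 0, "ay": 0, "az": 0, "hand": 5}], "grip_force": 20}}

```text
clock: 19.85
eef_pos: [470.3, 186.0, 48.6]
tcp_rot: [-3.14, -0.001, 2.842]
contact_force: [2.0, -7.9, -4.3]
opening: 0.152
grasp_force: 35.2
```

Run:
```python
from h import *
from scipy.ndimage import map_coordinates
sc=snap("scene");cv2.imwrite("pics/s12.png",sc)
s=monitor.sense(); print(s["clock"],s["eef_pos"],s["tcp_rot"],s["opening"]*85.4,s["contact_force"],s["wrist_torque"],s["grasp_force"])
ex=np.array([np.cos(YAW),np.sin(YAW)]);ey=np.array([-ex[1],ex[0]])
Oj=np.array([517.9,174.8])+52*ex
ys=np.arange(-14,16,2)
print(ys)
for n in("s10","s11","s12"):
    g=cv2.cvtColor(cv2.imread(f"pics/{n}.png"),6).astype(float)
    for xj in(-80,-83):
        uv=np.array([proj("scene",[*(Oj+xj*ex+y*ey),72]) for y in ys])
        print(n,xj,map_coordinates(g,[uv[:,1],uv[:,0]],order=1).astype(int))
g=cv2.cvtColor(sc,6)
print(g[206:220,314:340])
```

```text
19.9 [470.29437959 185.98403316  48.57234715] [-3.13965552e+00 -1.02113300e-03  2.84164528e+00] 12.830087066976908 [ 2.71977957 -6.88407624 -3.38346336] [-0.77665475 -0.48265255  0.35579016] 35.19536018371582
[-14 -12 -10  -8  -6  -4  -2   0   2   4   6   8  10  12  14]
s10 -80 [ 93  96 119 164 196 205 187 135 107 132 175 201 206 180 142]
s10 -83 [ 93  94 121 167 197 204 186 137 107 132 177 202 206 176 133]
s11 -80 [ 87  94 116 161 193 202 198 196 202 186 136 103 108 120 120]
s11 -83 [ 93  89 109 144 178 184 180 184 199 188 140  82  61  95 111]
s12 -80 [ 84  93 116 161 194 203 198 197 203 187 136 104 109 121 119]
s12 -83 [ 92  89 108 144 179 185 180 184 199 188 139  83  62  95 111]
[[ 40  38  46  74 103 117 116  94 108 127 131 130 115  85  51  57 100 116
   95  63  56  88  94  92 100 107]
 [ 37  39  46  71 102 115 116  92 106 128 130 131 128 111  79  66 100 121
   98  58  51  87 105 106 106 108]
 [ 39  37  42  64  98 115 116  92 108 130 131 130 132 132 113  93 111 125
  102  62  51  89 106 108 110 109]
 [ 37  39  42  65  96 114 117  90 109 131 133 131 131 134 135 140 142 135
  107  6
[... 417 characters left out ...]
94 203 207
  193 178 194 209 210 210 201 180]
 [ 38  44  44  64  95 115 116  94  87  98 129 164 191 205 209 200 197 201
  176 184 207 213 215 214 214 209]
 [ 37  40  42  58  92 114 116  92  83  93 104 135 172 197 206 204 196 187
  155 163 197 209 213 212 210 193]
 [ 41  38  40  56  91 113 116  95  87  92  94 108 146 180 195 196 187 162
  127 131 165 187 198 194 187 167]
 [ 54  47  43  59  92 113 117  97  89  93  94  94 114 153 171 167 152 129
  105 108 125 138 151 147 141 132]
 [ 68  60  60  77  96 113 116  98  90  93  92  92  96 112 126 126 125 115
   99  94 105 113 121 122 123 115]
 [ 66  69  85  95 103 112 115  98  89  93  92  91  94 102 116 121 122 112
   92  82  93 104 108 111 108 100]]
```

Call:
{"method": "drive_tool", "body": {"plan": [{"x": 0, "y": 0, "z": 0, "ax": 0, "ay": 0, "az": 0, "hand": 14}, {"x": 0, "y": 0, "z": 0, "ax": 0, "ay": 0, "az": 0, "hand": 16}, {"x": 0, "y": 0, "z": 0, "ax": 0, "ay": 0, "az": 0, "hand": 16}, {"x": 0, "y": 0, "z": 0, "ax": 0, "ay": 0, "az": 0, "hand": 16}], "grip_force": 20}}

```text
clock: 20.3
eef_pos: [470.7, 187.2, 48.8]
tcp_rot: [3.142, -0.001, 2.84]
contact_force: [2.3, -1.4, -6.6]
opening: 0.184
grasp_force: 8.9
```

```bash
cat > prof.py <<'E'
from h import *
from scipy.ndimage import map_coordinates
def prof(xs=(-80,-83)):
    sc=snap("scene"); s=monitor.sense(); print(s["clock"],s["eef_pos"].round(1),s["tcp_rot"].round(4),round(s["opening"]*85.4,2),s["contact_force"].round(1),s["wrist_torque"].round(2),round(s["grasp_force"],1))
    ex=np.array([np.cos(YAW),np.sin(YAW)]);ey=np.array([-ex[1],ex[0]]);Oj=np.array([517.9,174.8])+52*ex
    ys=np.arange(-14,16,2);print(ys)
    g=cv2.cvtColor(sc,6).astype(float)
    for xj in xs:
        uv=np.array([proj("scene",[*(Oj+xj*ex+y*ey),72]) for y in ys])
        print(xj,map_coordinates(g,[uv[:,1],uv[:,0]],order=1).astype(int))
E
python3 -c "
from prof import *
prof()"
```

```text
20.35 [470.7 187.2  48.8] [ 3.1416e+00 -9.0000e-04  2.8404e+00] 15.92 [ 3.5 -1.1 -7.7] [-0.09 -0.6   0.1 ] 8.8
[-14 -12 -10  -8  -6  -4  -2   0   2   4   6   8  10  12  14]
-80 [ 83  94 115 161 193 204 196 186 196 202 187 141  94  99 113]
-83 [ 88  84 108 144 179 186 185 181 194 203 185 148 102  57  81]
```

Call:
{"method": "drive_tool", "body": {"plan": [{"x": 0, "y": 0, "z": 0.012, "ax": 0, "ay": 0, "az": 0, "hand": 16}, {"x": 0, "y": 0, "z": 0.012, "ax": 0, "ay": 0, "az": 0, "hand": 16}, {"x": 0, "y": 0, "z": 0.012, "ax": 0, "ay": 0, "az": 0, "hand": 16}, {"x": 0, "y": 0, "z": 0.012, "ax": 0, "ay": 0, "az": 0, "hand": 16}, {"x": 0, "y": 0, "z": 0.012, "ax": 0, "ay": 0, "az": 0, "hand": 16}, {"x": 0, "y": 0, "z": 0.012, "ax": 0, "ay": 0, "az": 0, "hand": 16}]}}

```text
clock: 20.95
eef_pos: [470.7, 187.2, 48.7]
tcp_rot: [3.141, -0.001, 2.84]
contact_force: [0.2, -2.4, 6.0]
opening: 0.183
grasp_force: 10.1
```

```bash
python3 -c "
from prof import *
prof()
a=cv2.cvtColor(cv2.imread('pics/s10.png'),6);b=cv2.cvtColor(snap('scene'),6)
for n,(v0,v1,u0,u1) in dict(pin=(209,234,333,344),union=(225,275,330,380)).items():
    best=min(((np.abs(cv2.warpAffine(b,np.float32([[1,0,-dx],[0,1,-dy]]),(640,480)).astype(float)-a)[v0:v1,u0:u1].mean()),dx,dy) for dx in np.arange(-3,3.1,.25) for dy in np.arange(-3,3.1,.25));print(n,best)
"
```

```text
21.0 [470.7 187.2  48.7] [ 3.1415e+00 -8.0000e-04  2.8403e+00] 15.98 [ 0.3 -2.7  6.2] [-0.41 -0.01  0.06] 10.1
[-14 -12 -10  -8  -6  -4  -2   0   2   4   6   8  10  12  14]
-80 [ 83  94 116 161 193 203 195 186 196 203 187 142  95  99 112]
-83 [ 88  86 108 144 179 186 184 182 194 203 185 149 100  59  80]
pin (np.float64(10.403636363636364), np.float64(-1.25), np.float64(0.5))
union (np.float64(7.28), np.float64(-0.25), np.float64(0.0))
```

Call:
{"method": "drive_tool", "body": {"plan": [{"x": 0, "y": 0, "z": -0.006, "ax": 0, "ay": 0, "az": 0, "hand": 17}, {"x": 0, "y": 0, "z": -0.006, "ax": 0, "ay": 0, "az": 0, "hand": 17.6}, {"x": 0, "y": 0, "z": -0.006, "ax": 0, "ay": 0, "az": 0, "hand": 17.6}, {"x": 0, "y": 0, "z": -0.006, "ax": 0, "ay": 0, "az": 0, "hand": 17.6}, {"x": 0, "y": 0, "z": -0.006, "ax": 0, "ay": 0, "az": 0, "hand": 17.6}, {"x": 0, "y": 0, "z": -0.006, "ax": 0, "ay": 0, "az": 0, "hand": 17.6}]}}

```text
clock: 21.65
eef_pos: [471.0, 187.7, 48.7]
tcp_rot: [3.141, -0.001, 2.84]
contact_force: [2.6, 5.6, 0.7]
opening: 0.209
grasp_force: 2.7
```

```bash
python3 -c "
from prof import *
prof()
a=cv2.cvtColor(cv2.imread('pics/s10.png'),6);b=cv2.cvtColor(snap('scene'),6)
for n,(v0,v1,u0,u1) in dict(pintop=(209,219,333,344),flange=(224,236,331,346)).items():
    best=min(((np.abs(cv2.warpAffine(b,np.float32([[1,0,-dx],[0,1,-dy]]),(640,480)).astype(float)-a)[v0:v1,u0:u1].mean()),dx,dy) for dx in np.arange(-3,3.1,.25) for dy in np.arange(-3,3.1,.25));print(n,best)
"
```

```text
21.7 [471.  187.7  48.7] [ 3.1406e+00 -6.0000e-04  2.8400e+00] 17.52 [ 2.   5.  -0.8] [ 0.8  -0.38 -0.01] 2.7
[-14 -12 -10  -8  -6  -4  -2   0   2   4   6   8  10  12  14]
-80 [ 80  93 116 162 193 203 192 173 184 200 199 167 114  84  97]
-83 [ 88  85 108 144 179 185 181 170 184 201 199 169 122  72  56]
pintop (np.float64(10.054545454545455), np.float64(-1.25), np.float64(0.5))
flange (np.float64(12.65), np.float64(-1.25), np.float64(0.5))
```

Call:
{"method": "drive_tool", "body": {"plan": [{"x": 0, "y": 0, "z": 0, "ax": 0, "ay": 0, "az": 0, "hand": 16.5}, {"x": 0, "y": 0, "z": 0, "ax": 0, "ay": 0, "az": 0, "hand": 15.7}, {"x": 0, "y": 0, "z": 0, "ax": 0, "ay": 0, "az": 0, "hand": 15.7}, {"x": 0, "y": 0, "z": 0, "ax": 0, "ay": 0, "az": 0, "hand": 15.7}, {"x": 0, "y": 0, "z": 0, "ax": 0, "ay": 0, "az": 0, "hand": 15.7}, {"x": 0, "y": 0, "z": 0, "ax": 0, "ay": 0, "az": 0, "hand": 15.7}, {"x": 0, "y": 0, "z": 0, "ax": 0, "ay": 0, "az": 0, "hand": 15.7}, {"x": 0, "y": 0, "z": 0, "ax": 0, "ay": 0, "az": 0, "hand": 15.7}]}}

```text
clock: 22.55
eef_pos: [470.7, 187.1, 48.7]
tcp_rot: [-3.142, -0.001, 2.84]
contact_force: [3.2, -1.4, 4.6]
opening: 0.187
grasp_force: 9.8
```

```bash
python3 -c "
from prof import *
prof()
a=cv2.cvtColor(cv2.imread('pics/s10.png'),6);b=cv2.cvtColor(snap('scene'),6)
for n,(v0,v1,u0,u1) in dict(pintop=(209,219,333,344),flange=(224,236,331,346),block=(300,365,236,272)).items():
    best=min(((np.abs(cv2.warpAffine(b,np.float32([[1,0,-dx],[0,1,-dy]]),(640,480)).astype(float)-a)[v0:v1,u0:u1].mean()),dx,dy) for dx in np.arange(-3,3.1,.25) for dy in np.arange(-3,3.1,.25));print(n,best)
"
```

```text
22.6 [470.7 187.1  48.7] [-3.1416e+00 -9.0000e-04  2.8403e+00] 15.9 [ 2.1 -0.7  5.1] [-0.07 -0.48  0.21] 9.8
[-14 -12 -10  -8  -6  -4  -2   0   2   4   6   8  10  12  14]
-80 [ 82  92 115 162 193 204 197 187 196 202 182 133  91  98 112]
-83 [ 86  84 109 144 179 185 184 182 194 202 183 139  87  55  80]
pintop (np.float64(12.763636363636364), np.float64(-1.25), np.float64(0.5))
flange (np.float64(13.261111111111111), np.float64(-1.25), np.float64(0.5))
block (np.float64(1.311965811965812), np.float64(0.0), np.float64(0.0))
```

Both pads now hold the ears at about 10 N a side. The ears are fully squeezed, the pin is seated and the stubs haven't moved, so I'm handing in.

```bash
python3 -c "
from rig import r
print(r.sign_off())"
```

```text
the job is handed in; nothing more can be done
None
```

The job is handed in at about 22.6 s: jaw swung shut, long pin through the lined-up holes with its flange on the lug (pin top measured at 88 mm), and the gripper still squeezing the ears at about 10 N. One doubt: at first I gripped at 40 N, which took the ears about 5 mm past the stated hard stop, and at hand-in they measured about 16 mm over their outer faces instead of 19. The pin shifted about 2 mm sideways in its hole but didn't lift or tilt, and the visible stub and the block hadn't moved.

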